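# Charge the wax melting pot

## Task

Charge the melting pot: with the scoop (do not handle the wax with the gripper) take at least three of the wax lumps from the tray in one scoopful and tip them into the chute while its flap gate is shut, then lay the scoop down. After that, swing the gate's arm back against its spring until it is fully home on its stop, so that at least three lumps run down into the pot, and finish while holding it there for me to see that the chute is clear: do not let go, the spring would shut the gate. Leave the big violet vaned wax cover on the right where it lies.

Things in the scene. Friction and masses are not known exactly. Their poses are not given: they have to be found in the camera images.
- scoop: steel scoop, black rubber-covered handle, 210 mm long, 170 g, loose on the bench. Origin under the middle of its blade; +x out of its open mouth, z up. Flat blade: x -45 to +46 mm, 97 mm wide, 3 mm thick. Back wall 40 mm high, side walls 41 mm falling to 4 mm at the lip. Polished: wax slides on it from about 20 degrees. Handle: bar along x, x -160 to -70 mm, 14 mm wide (y), z 51 to 73 mm
- scoop_grip (a point): the point to grip on the scoop's handle: 105 mm behind the origin (x = -105 mm), 62 mm above the blade's underside, in the middle of the bar
- scoop_in (a point): middle of the scoop's blade, 15 mm above its underside
- scoop_lip (a point): middle of the scoop's front lip, at its underside, 46 mm ahead of the origin; the lip tapers to 1 mm
- tray: open slippery aluminium pan, fixed, 118 (x) by 250 mm (y) outside, walls and floor 4 mm thick; origin under its centre. Walls 34 mm high, rising over y = +40 to +105 mm to 56 mm at the +y end wall. The lumps lie between y = -25 and +120 mm; the -y end is empty: the scoop can go in there, mouth towards +y, and be pushed up to the high end wall, which keeps the lumps from escaping
- offcut_0: a lump of orange-brown wax, about 25 mm each way, loose in the tray at the start; origin under its middle as it first stands
- offcut_1: a lump of orange-brown wax, about 37 x 38 x 26 mm, loose in the tray at the start; origin under its middle as it first stands
- offcut_2: a lump of orange-brown wax, about 25 mm each way, loose in the tray at the start; origin under its middle as it first stands
- offcut_3: a lump of orange-brown wax, about 37 x 38 x 26 mm, loose in the tray at the start; origin under its middle as it first stands
- offcut_4: a lump of orange-brown wax, about 25 mm each way, loose in the tray at the start; origin under its middle as it first stands
- melter: melting pot with a charging chute on one base, fixed. Origin under the pot's centre, z up. Pot: round, steel, rim 60 mm high, 182 mm wide inside. The aluminium chute stands at the -y side and slopes down to +y into the pot. A flap gate hanging from a shaft along x (y = -45, z = 160 mm) shuts its lower end; the gate's arm is outside the chute's -x side wall
- chute (a point): a point in the middle of the chute: melter x 0, y -105, z 140 mm. The chute is 124 mm wide inside (melter x), open above from y -170 (back wall, 200 mm high) to y -50 mm; side walls 200 mm high at the back, 188 mm at the gate. Its slippery floor falls from z = 165 mm at y = -170 mm to z = 70 mm at y = -48 mm
- pot (a point): middle of the pot's inside floor, 20 mm above the bench
- gate_arm (a joint): angle of the flap gate and its arm, rad: 0 shut, 1.1 fully open on the stop. A spring always shuts it: 4 N at the crossbar to start it, 8 N at the stop. Opening swings the arm in the melter's y-z plane from 20 degrees to the +y side of upright to 43 degrees to its -y side (back over the chute), while the flap's lower edge swings out over the pot
- crossbar (a point): middle of the black crossbar at the arm's end, the place to pinch or push: a round bar along the melter's x, 15 mm thick, 70 mm long, free from above, 120 mm from the shaft, 122 mm to the -x side of the melter's middle; 273 mm above the bench when shut, 248 mm when open. The point moves with the arm
- gate_pivot (a point): point on the axis of the gate's shaft, in the plane in which crossbar swings (melter x -122, y -45, z 160 mm); the axis runs along the melter's x
- turbine_cover_a: violet wax cover with vanes like a propeller, 183 x 188 x 42 mm, loose on the bench near the robot's right; to be left alone. Origin under its middle

How it is judged (in metres and radians):
On the way, in this order (a step that is already met when the one before it is completed fails the run):
1. at least three wax lumps lie in the scoop, lifted clear of the tray (height (world z) of scoop_in above 0.09 m and (distance between each of offcut_0, offcut_1, offcut_2 and scoop_in below 0.065 m or distance between each of offcut_0, offcut_1, offcut_3 and scoop_in below 0.065 m or distance between each of offcut_0, offcut_1, offcut_4 and scoop_in below 0.065 m or distance between each of offcut_0, offcut_2, offcut_3 and scoop_in below 0.065 m or distance between each of offcut_0, offcut_2, offcut_4 and scoop_in below 0.065 m or distance between each of offcut_0, offcut_3, offcut_4 and scoop_in below 0.065 m or distance between each of offcut_1, offcut_2, offcut_3 and scoop_in below 0.065 m or distance between each of offcut_1, offcut_2, offcut_4 and scoop_in below 0.065 m or distance between each of offcut_1, offcut_3, offcut_4 and scoop_in below 0.065 m or distance between each of offcut_2, offcut_3, offcut_4 and scoop_in below 0.065 m)), for 0.2 s.
2. at least three lumps lie in the chute behind the shut gate, the scoop away from them (value of joint gate_arm below 0.12 rad and distance between scoop_in and chute above 0.13 m and ((distance between each of offcut_0, offcut_1, offcut_2 and chute below 0.1 m and height (world z) of each of offcut_0, offcut_1, offcut_2 above 0.066 m) or (distance between each of offcut_0, offcut_1, offcut_3 and chute below 0.1 m and height (world z) of each of offcut_0, offcut_1, offcut_3 above 0.066 m) or (distance between each of offcut_0, offcut_1, offcut_4 and chute below 0.1 m and height (world z) of each of offcut_0, offcut_1, offcut_4 above 0.066 m) or (distance between each of offcut_0, offcut_2, offcut_3 and chute below 0.1 m and height (world z) of each of offcut_0, offcut_2, offcut_3 above 0.066 m) or (distance between each of offcut_0, offcut_2, offcut_4 and chute below 0.1 m and height (world z) of each of offcut_0, offcut_2, offcut_4 above 0.066 m) or (distance between each of offcut_0, offcut_3, offcut_4 and chute below 0.1 m and height (world z) of each of offcut_0, offcut_3, offcut_4 above 0.066 m) or (distance between each of offcut_1, offcut_2, offcut_3 and chute below 0.1 m and height (world z) of each of offcut_1, offcut_2, offcut_3 above 0.066 m) or (distance between each of offcut_1, offcut_2, offcut_4 and chute below 0.1 m and height (world z) of each of offcut_1, offcut_2, offcut_4 above 0.066 m) or (distance between each of offcut_1, offcut_3, offcut_4 and chute below 0.1 m and height (world z) of each of offcut_1, offcut_3, offcut_4 above 0.066 m) or (distance between each of offcut_2, offcut_3, offcut_4 and chute below 0.1 m and height (world z) of each of offcut_2, offcut_3, offcut_4 above 0.066 m))), for 0.2 s.
At the end, for the whole second after the job is handed in: the fingers hold the gate's arm within 0.06 rad of its open stop (joint above 1.04, at least 1.5 N of finger contact); at least three lumps lie in the pot (within 92 mm of its middle, origin below 66 mm); the scoop lies let go and still, low down (origin below 50 mm) and upright within 0.5 rad (value of joint gate_arm above 1.04 rad and contact force between the fingers and gate_arm above 1.5 N and contact force between scoop and gate_arm below 0.1 N and ((horizontal distance between each of offcut_0, offcut_1, offcut_2 and pot below 0.092 m and height (world z) of each of offcut_0, offcut_1, offcut_2 below 0.066 m) or (horizontal distance between each of offcut_0, offcut_1, offcut_3 and pot below 0.092 m and height (world z) of each of offcut_0, offcut_1, offcut_3 below 0.066 m) or (horizontal distance between each of offcut_0, offcut_1, offcut_4 and pot below 0.092 m and height (world z) of each of offcut_0, offcut_1, offcut_4 below 0.066 m) or (horizontal distance between each of offcut_0, offcut_2, offcut_3 and pot below 0.092 m and height (world z) of each of offcut_0, offcut_2, offcut_3 below 0.066 m) or (horizontal distance between each of offcut_0, offcut_2, offcut_4 and pot below 0.092 m and height (world z) of each of offcut_0, offcut_2, offcut_4 below 0.066 m) or (horizontal distance between each of offcut_0, offcut_3, offcut_4 and pot below 0.092 m and height (world z) of each of offcut_0, offcut_3, offcut_4 below 0.066 m) or (horizontal distance between each of offcut_1, offcut_2, offcut_3 and pot below 0.092 m and height (world z) of each of offcut_1, offcut_2, offcut_3 below 0.066 m) or (horizontal distance between each of offcut_1, offcut_2, offcut_4 and pot below 0.092 m and height (world z) of each of offcut_1, offcut_2, offcut_4 below 0.066 m) or (horizontal distance between each of offcut_1, offcut_3, offcut_4 and pot below 0.092 m and height (world z) of each of offcut_1, offcut_3, offcut_4 below 0.066 m) or (horizontal distance between each of offcut_2, offcut_3, offcut_4 and pot below 0.092 m and height (world z) of each of offcut_2, offcut_3, offcut_4 below 0.066 m)) and contact force between the fingers and scoop below 0.1 N and height (world z) of scoop below 0.05 m and angle between scoop's own z axis and vertical below 0.5 rad and linear speed of scoop below 0.02 m/s); the arm keeps its last pose, push and grip.
It fails at once if the fingers handle a wax lump (contact force between the fingers and offcut_0 above 2 N or contact force between the fingers and offcut_1 above 2 N or contact force between the fingers and offcut_2 above 2 N or contact force between the fingers and offcut_3 above 2 N or contact force between the fingers and offcut_4 above 2 N).
It fails at once if the violet vaned cover is moved more than 30 mm (distance of turbine_cover_a from where it was at the start of the episode above 0.03 m).
It also fails if it takes over 70 s, if anything falls off the work surface, if the arm or the gripper's body presses on something with over 40 N, if the wrist force passes 120 N, or if a joint passes its speed limit or range.

## Robot

A 6-joint arm with a two-finger parallel gripper is mounted at the origin on a cart in front of the work surface, level with it; the furniture and walls round the work are solid. World frame = base frame: x ahead of the robot, y to its left, z up, the work surface at z = 0. Lengths are in mm, angles in degrees, forces in N, time in s.
With the tool pointing down it reaches from about 350 to 850 mm from the base axis. Payload 8.1 kg.
Tool frame: the origin (TCP) lies midway between the tips of the shut fingers; the grasp point (between the pads) lies 19 mm behind it (r.tcp_to_grasp is the distance from the TCP to the grasp point, in mm); z points along the fingers, y is the direction in which the jaws open and shut (so a half turn about z gives the same grasp; the last joint's range is limited). The gripper opens to 85 mm and grips with 20 to 120 N. Pads are 22 mm wide; open, the fingers measure 114 mm over their backs; the gripper's body (76 mm by 85 mm) begins 54 mm behind the grasp point. The pads swing forward as they close: fully open they stand 13 mm farther back than shut.
Start: joints at [63.404, 7.471, 85.268, -0, 87.261, -4.893], TCP at [221.863, 557.478, 231.292] pointing down, gripper open.
Joint ranges: [-169.43, 169.43], [-51.17, 129.36], [1.28, 143.12], [-76.62, 256.62], [0, 156.53], [-152.29, 152.29]. Speed limits (degrees/s): [136.94, 136.94, 159.86, 180, 180, 180].

## Interface

Orientations are given as [roll, pitch, yaw] about the fixed x, y, z axes, in that order (R = Rz(yaw) Ry(pitch) Rx(roll)).
In Python, from bench import r gives the robot as it stands.
- The arm moves only by the tool jog_arm, never from a script. Its argument "targets" is a list of rows, each a list of 7 numbers: the shift along the tool's x, y, z in m, then the turn, a rotation vector about the tool's x, y, z in rad, then the closure, from 0 (fully open) to 1 (shut). In form: [[dx, dy, dz, wx, wy, wz, claw], ...]. A call has 1 to 5 rows; each row is the pose to reach, as a shift and turn from the pose commanded when the call began, along the tool's axes at that moment; what a row does not reach only later rows make up. A row lasts 1/12 s, in which the tool goes at most 41.7 mm and 7.16 degrees, less where a joint would pass 70% of its speed; a pose out of reach is approached as far as the arm can. A call with a gripper value outside its range is refused whole. The fingers move at their own pace and stop on an object; "newtons" is the grip in N (left out, the last holds). Time passes only in rows, so rows that repeat a pose let the fingers close. It gives the time, the measured TCP pose, the force and the opening at its end, in the units of the state.
- r.sense(): the state, without advancing time (a new reading comes with each control period).
- r.snapshot(name): name is "side" or "top" or "wrist"; returns a dict with "pixels" (384x512x3 uint8, red, green, blue), "fx", "fy", "cx", "cy" (pixels), "origin" and "attitude" of the camera in the world. Camera axes: x right, y down, z forward; pixel columns grow to the right and rows downward; lengths in mm; the calibration is good to about 2 mm. A picture is of the moment at which its call begins. There is no depth.
- r.hand_in(): hands the job in, once; it reports no verdict.
The state is a dict: "time": time; "joint_pos": joint angles; "qd": joint speeds; "joint_efforts": joint torques, N m; "tool_pos": TCP position; "tcp_rot": TCP orientation; "ft_force": force on the tool from outside, world axes, zero at the start; "wrist_torque": the same for the moment, N m; "finger_gap": finger opening in mm.
Only numpy, scipy, OpenCV 4.12 (cv2) and the standard library are available. Lean on these libraries where they do the work, as an engineer would, in place of code of your own. Each camera call takes 0.05 s, during which the arm holds its last target.

## Working session

There is one attempt and no reset: what is moved stays moved. The work goes in short steps, Python scripts to look and compute and a tool call to move; the robot and the scene stay as the last step left them, time stands still between calls to the robot, and variables do not carry over. Pictures are saved under pics/ and viewed, and the job is handed in when it is done.

Besides the shell and the picture viewer there is one more tool, called after "Call:" in YAML: its name, and indented under it one key for each argument. jog_arm: Moves the arm, as the interface text tells. Its arguments: {"type":"object","properties":{"targets":{"type":"array","items":{"type":"array","items":{"type":"number"}}},"newtons":{"type":"number"}},"required":["targets"]}

```bash
ls; mkdir -p pics; python3 - <<'E'
from bench import r
import cv2
print(r.sense())
for n in ["side","top","wrist"]:
    s=r.snapshot(n); cv2.imwrite(f"pics/{n}0.png",s["pixels"][:,:,::-1])
    print(n,{k:v for k,v in s.items() if k!="pixels"})
E
```

```text
pics
{'time': 0.0, 'joint_pos': array([ 6.34046589e+01,  7.51577731e+00,  8.53319778e+01,  5.96285187e-05,
        8.72605471e+01, -4.89241259e+00]), 'qd': array([-0.01359996, -0.05022776,  0.04050643, -0.00018577, -0.11067286,
       -0.02744176]), 'joint_efforts': array([-1.14124927e-03, -5.69375145e+01, -5.00567830e+01, -1.54210798e-04,
        1.42360645e-02,  3.71605449e-05]), 'tool_pos': array([221.59537015, 556.9722404 , 230.21158876]), 'tcp_rot': array([-1.79892097e+02, -9.29588404e-03,  1.58297060e+02]), 'ft_force': array([-0.59404671,  0.34111845, -0.80418631]), 'wrist_torque': array([ 0.00157277, -0.03757626, -0.01884711]), 'finger_gap': 85.09424937797357}
side {'fx': 354.1746236947176, 'fy': 354.1746236947176, 'cx': 256.85140809468686, 'cy': 186.451661391334, 'origin': array([ 156.30342609, -997.68757112,  719.33768178]), 'attitude': array([-120.28258851,   -0.41021574,  -20.32997055])}
top {'fx': 387.04006702966205, 'fy': 387.04006702966205, 'cx': 252.23270658975554, 'cy': 196.3490755213589, 'origin': array([ 252.95293417,  -67.1304766 , 1590.38660272]), 'attitude': array([-171.32375447,   -1.07234575,  -89.80242126])}
wrist {'fx': 321.1175778651962, 'fy': 321.1175778651962, 'cx': 252.0471952164985, 'cy': 189.92645712957847, 'origin': array([143.09048649, 587.52173078, 374.02518698]), 'attitude': array([1.60890444e+02, 1.41043992e-01, 6.82259336e+01])}
```

View pics/side0.png

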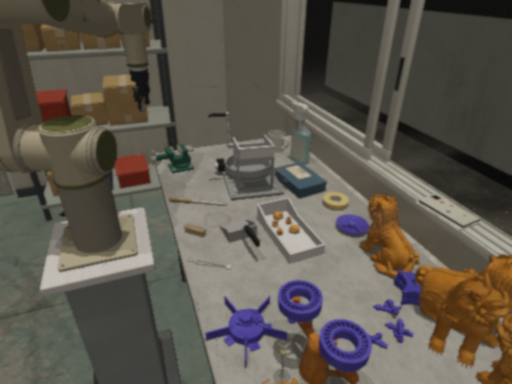

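View pics/top0.png

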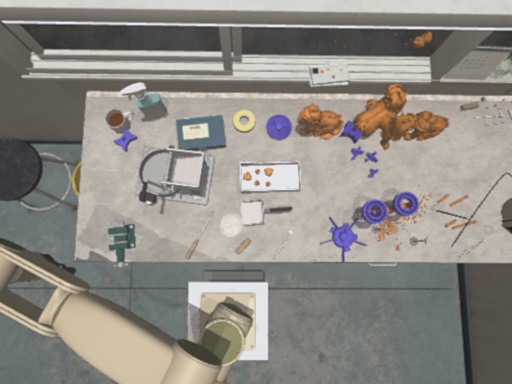

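View pics/wrist0.png

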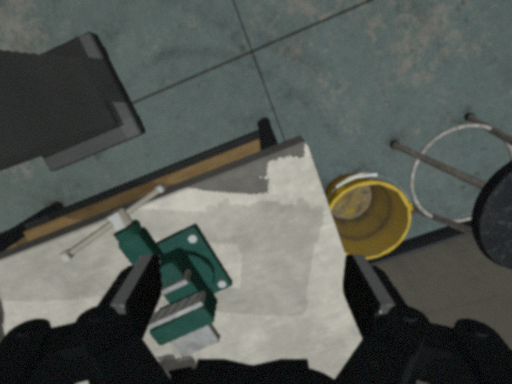

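```bash
cat > h.py <<'E'
import numpy as np, cv2
from scipy.spatial.transform import Rotation as Ro
from bench import r
def rot(a): return Ro.from_euler('xyz',a,degrees=True).as_matrix()
def ray(s,uv):
    d=np.array([(uv[0]-s['cx'])/s['fx'],(uv[1]-s['cy'])/s['fy'],1.]); d=rot(s['attitude'])@d
    return np.array(s['origin']),d/np.linalg.norm(d)
def plane(s,uv,z):
    o,d=ray(s,uv); return o+d*(z-o[2])/d[2]
def proj(s,p):
    c=rot(s['attitude']).T@(np.asarray(p,float)-s['origin']); return np.array([s['fx']*c[0]/c[2]+s['cx'],s['fy']*c[1]/c[2]+s['cy']])
def tri(obs):
    A=np.zeros((3,3));b=np.zeros(3);L=[]
    for s,uv in obs:
        o,d=ray(s,uv);P=np.eye(3)-np.outer(d,d);A+=P;b+=P@o;L.append((o,P))
    p=np.linalg.solve(A,b); return p,[round(float(np.linalg.norm(P@(p-o))),1) for o,P in L]
import pickle
def snap(n,tag,crop=None,k=1):
    s=r.snapshot(n); pickle.dump(s,open(f'pics/{tag}.pkl','wb')); im=s['pixels'][:,:,::-1]
    if crop: x0,y0,x1,y1=crop; im=im[y0:y1,x0:x1]
    if k!=1: im=cv2.resize(im,None,fx=k,fy=k,interpolation=cv2.INTER_CUBIC)
    cv2.imwrite(f'pics/{tag}.png',im); return s
def load(tag): return pickle.load(open(f'pics/{tag}.pkl','rb'))
def goal(p=None,rpy=None,cur=None):
    """delta row (m, rad) in tool axes from measured pose (or cur=(p,rpy)) to world goal"""
    st=r.sense(); cp,cr=(st['tool_pos'],st['tcp_rot']) if cur is None else cur
    Rc=rot(cr); Rg=rot(rpy if rpy is not None else cr); p=cp if p is None else np.asarray(p,float)
    d=Rc.T@(p-cp)/1000; w=Ro.from_matrix(Rc.T@Rg).as_rotvec()
    print('delta m',np.round(d,4),'rotvec',np.round(w,4),'deg',round(float(np.degrees(np.linalg.norm(w))),1))
    return d,w
E
python3 - <<'E'
from h import *
s=snap('top','top1',(130,140,330,260),4); 
s2=snap('side','side1',(160,100,340,290),3)
for n,uv in dict(scoophandle=(278,209),blade=(252,212),tray=(269,177),pot=(157,170),cover=(344,238)).items(): print(n,plane(s,uv,30).round())
E
```

```text
scoophandle [ 440. -200.   30.]
blade [427. -95.  30.]
tray [ 572. -164.   30.]
pot [598. 296.  30.]
cover [ 324. -466.   30.]
```

View pics/top1.png

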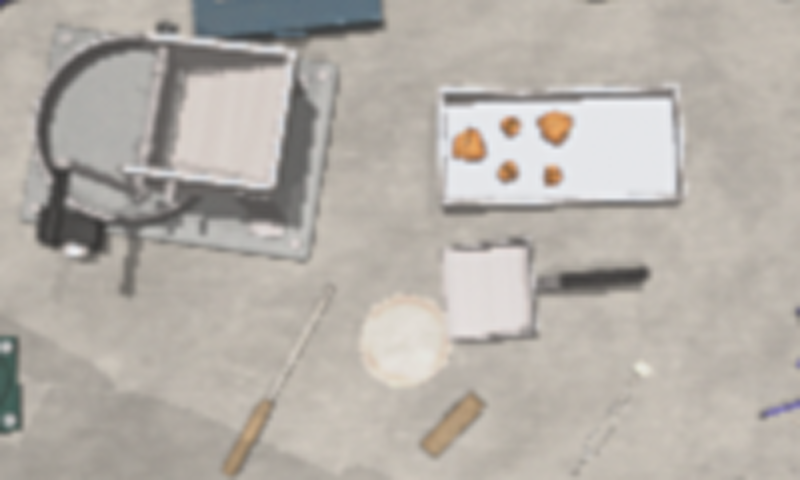

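View pics/side1.png

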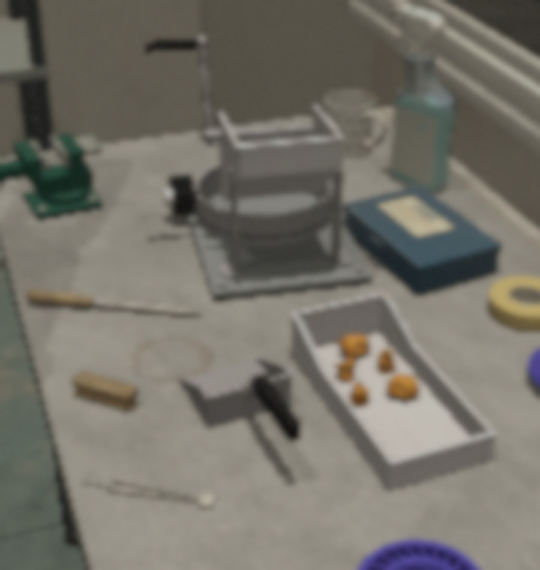

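```bash
python3 - <<'E'
from h import *
goal([500,-96,270],[180,0,90])
E
```

```text
delta m [-0.5001 -0.5041 -0.0388] rotvec [-8.000e-04  4.000e-04  1.192e+00] deg 68.3
```

Call:
jog_arm:
  targets:
    - [-0.5,-0.504,-0.04,0,0,1.192,0]
    - [-0.5,-0.504,-0.04,0,0,1.192,0]
    - [-0.5,-0.504,-0.04,0,0,1.192,0]
    - [-0.5,-0.504,-0.04,0,0,1.192,0]
    - [-0.5,-0.504,-0.04,0,0,1.192,0]

```text
time: 0.67
tool_pos: [303.5, 364.4, 242.9]
tcp_rot: [-180.0, 0.0, 122.2]
ft_force: [1.7, 0.7, 0.7]
finger_gap: 85.2
```

```bash
python3 - <<'E'
from h import *
goal([500,-96,270],[180,0,90]);print(r.sense())
E
```

```text
delta m [-0.4943 -0.0788 -0.0271] rotvec [0.000e+00 1.000e-04 5.616e-01] deg 32.2
{'time': 0.6667, 'joint_pos': array([ 4.40170669e+01, -1.26522344e+01,  1.03580459e+02, -6.64591810e-03,
        8.90748503e+01,  1.18421585e+01]), 'qd': array([-55.12313918, -40.51537078,  31.66954451,  -0.24072245,
         7.84156528,  30.7557561 ]), 'joint_efforts': array([ 8.61573100e+00, -3.43560576e+01, -5.08202469e+01,  3.84083614e-01,
        1.47061102e-02, -9.85441133e-01]), 'tool_pos': array([303.49779176, 364.39719769, 242.88040518]), 'tcp_rot': array([-1.79998354e+02,  7.13459262e-03,  1.22175016e+02]), 'ft_force': array([1.68796376, 0.74044046, 0.66438055]), 'wrist_torque': array([-0.03836795, -0.03089368,  0.01629783]), 'finger_gap': 85.19499479206532}
```

Call:
jog_arm:
  targets:
    - [-0.48,-0.07,-0.027,0,0,0.55,0]
    - [-0.48,-0.07,-0.027,0,0,0.55,0]
    - [-0.48,-0.07,-0.027,0,0,0.55,0]
    - [-0.48,-0.07,-0.027,0,0,0.55,0]
    - [-0.48,-0.07,-0.027,0,0,0.55,0]

```text
time: 1.08
tool_pos: [388.9, 174.5, 254.9]
tcp_rot: [180.0, -0.0, 90.6]
ft_force: [0.6, 0.3, 0.6]
finger_gap: 85.4
```

```bash
python3 - <<'E'
from h import *
goal([500,-96,270],[180,0,90])
E
```

```text
delta m [-0.2716  0.1084 -0.0151] rotvec [ 0.0008 -0.0003  0.01  ] deg 0.6
```

Call:
jog_arm:
  targets:
    - [-0.26,0.11,-0.015,0,0,0.01,0]
    - [-0.26,0.11,-0.015,0,0,0.01,0]
    - [-0.26,0.11,-0.015,0,0,0.01,0]
    - [-0.26,0.11,-0.015,0,0,0.01,0]
    - [-0.26,0.11,-0.015,0,0,0.01,0]

```text
time: 1.5
tool_pos: [473.3, -16.0, 266.0]
tcp_rot: [180.0, 0.0, 90.4]
ft_force: [0.6, 0.2, -0.4]
finger_gap: 85.6
```

Call:
jog_arm:
  targets:
    - [-0.055,0.02,0,0,0,0,0]
    - [-0.055,0.02,0,0,0,0,0]
    - [-0.055,0.02,0,0,0,0,0]

```text
time: 1.75
tool_pos: [493.8, -72.4, 265.2]
tcp_rot: [-180.0, 0.1, 90.1]
ft_force: [-0.3, -1.1, 0.2]
finger_gap: 85.5
```

```bash
python3 - <<'E'
from h import *
print(r.sense())
s=snap('wrist','w1')
E
```

```text
{'time': 1.75, 'joint_pos': array([-1.41867647e+01, -8.98925208e+00,  9.80662521e+01, -6.31545734e-02,
        9.09424097e+01, -1.43333607e+01]), 'qd': array([ 3.86409004, -2.02207254,  2.07808639,  1.63216236,  1.22662078,
        3.38549933]), 'joint_efforts': array([ -1.6961151 , -41.54081583, -51.33280635,  -0.25936089,
        -0.26263906,  -0.8219938 ]), 'tool_pos': array([493.83203348, -72.4414203 , 265.18937718]), 'tcp_rot': array([-1.79965562e+02,  5.63757586e-02,  9.01455849e+01]), 'ft_force': array([-0.31198781, -1.10148385,  0.16642554]), 'wrist_torque': array([ 0.03211265, -0.07774954,  0.00337031]), 'finger_gap': 85.5040922439285}
```

View pics/w1.png

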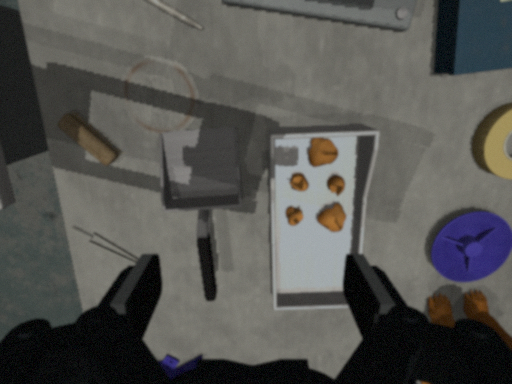

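```bash
python3 - <<'E'
from h import *
goal([420,-130,300],[180,0,90])
E
```

```text
delta m [-0.0593 -0.0736 -0.0347] rotvec [-0.0009 -0.0002  0.0035] deg 0.2
```

Call:
jog_arm:
  targets:
    - [-0.055,-0.07,-0.03,0,0,0,0]
    - [-0.055,-0.07,-0.03,0,0,0,0]
    - [-0.055,-0.07,-0.03,0,0,0,0]
    - [-0.055,-0.07,-0.03,0,0,0,0]

```text
time: 2.13
tool_pos: [422.9, -124.7, 297.3]
tcp_rot: [179.8, 0.1, 90.3]
ft_force: [-0.9, 0.5, 0.1]
finger_gap: 85.1
```

```bash
python3 - <<'E'
from h import *
print(r.sense()['tool_pos'])
s=snap('wrist','w2')
E
```

```text
[ 422.88126528 -124.66555055  297.34538332]
```

View pics/w2.png

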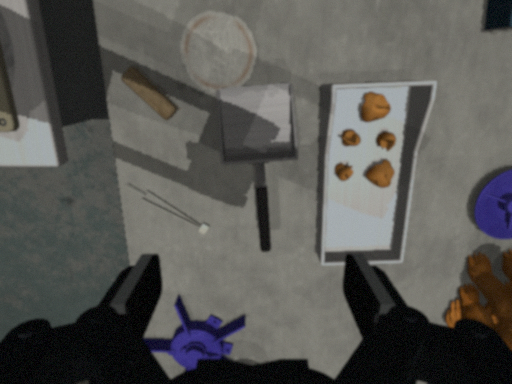

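```bash
python3 - <<'E'
from h import *
for t,c in (('w1',(150,110,400,320)),('w2',(205,70,455,280))):
    im=load(t)['pixels'][:,:,::-1][c[1]:c[3],c[0]:c[2]]
    im=cv2.convertScaleAbs(cv2.resize(im,None,fx=3,fy=3,interpolation=cv2.INTER_CUBIC),alpha=1.5,beta=20); 
    im=cv2.resize(im,(714,600)); cv2.imwrite(f'pics/{t}z.png',im)
E
```

```text
(no output)
```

View pics/w1z.png

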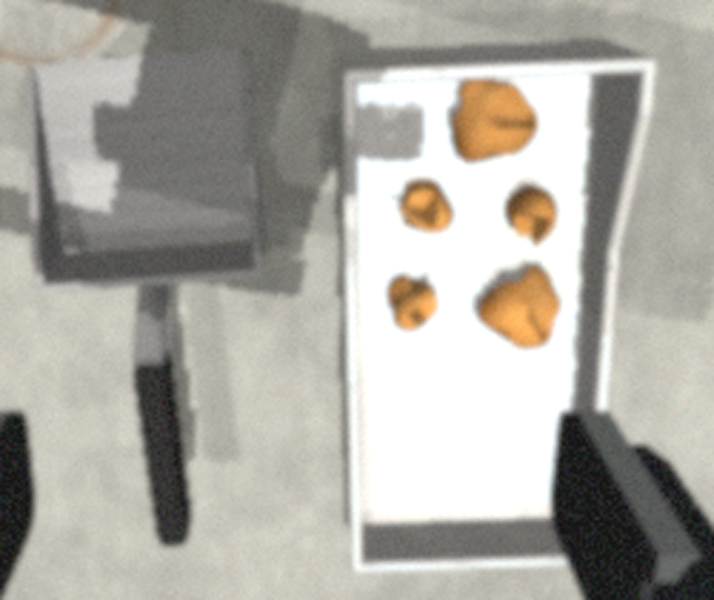

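View pics/w2z.png

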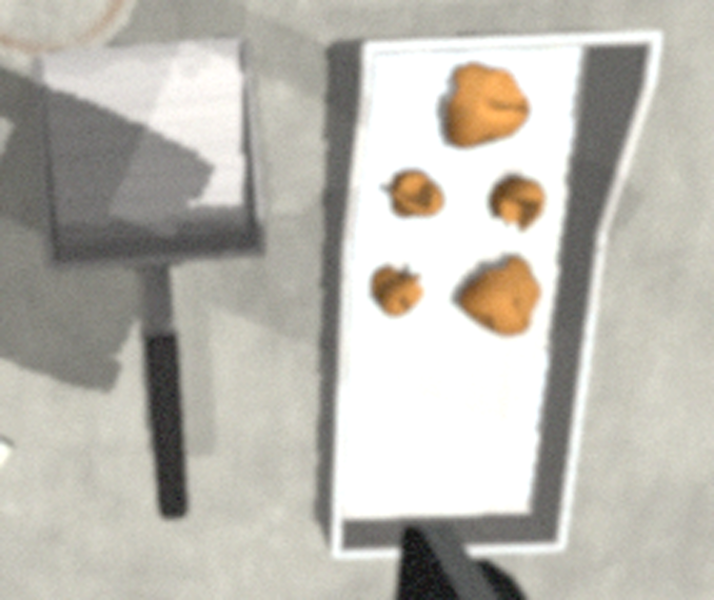

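```bash
python3 - <<'E'
from h import *
a,b=load('w1'),load('w2'); k=714/250
P=lambda x,y,o:(o[0]+x/k,o[1]+y/k)
pts=dict(hend=((175,541),(174,514)),hfront=((152,368),(160,335)),bwL=((45,282),(55,262)),bwR=((255,268),(262,250)),lipL=((35,65),(44,52)),lipR=((248,52),(243,40)),
tTL=((345,72),(365,42)),tTR=((653,62),(660,33)),tBL=((357,570),(335,553)))
for n,(u,v) in pts.items():
    p,e=tri([(a,P(*u,(150,110))),(b,P(*v,(205,70)))]); print(n,p.round(1),e)
for n,s,uv,z in (('tBRfloor',b,P(530,513,(205,70)),4),('tBLfloor',a,P(365,520,(150,110)),4),('tTRfloor w1',a,P(590,72,(150,110)),4),('tTRfloor w2',b,P(582,45,(205,70)),4),('tBR rim34 w2',b,P(562,545,(205,70)),34),('tBL rim34 w2',b,P(335,553,(205,70)),34),('tBL34 w1',a,P(357,570,(150,110)),34),
 ('tTR56 w2',b,P(660,33,(205,70)),56),('tTL56 w2',b,P(365,42,(205,70)),56),('tTR56 w1',a,P(653,62,(150,110)),56),('tTL56 w1',a,P(345,72,(150,110)),56)):
    print(n,plane(s,uv,z).round(1))
E
```

```text
hend [ 442.  -253.3   70.8] [0.2, 0.2]
hfront [ 435.  -168.4   68. ] [0.9, 0.9]
bwL [ 387.6 -141.3   43.3] [0.6, 0.6]
bwR [ 478.7 -134.4   45.5] [1.3, 1.3]
lipL [382.3 -53.3   9.8] [0.4, 0.4]
lipR [473.5 -48.8  -4.3] [0.6, 0.6]
tTL [513.9 -47.6  59.6] [0.2, 0.2]
tTR [631.5 -43.9  57.2] [0.1, 0.1]
tBL [ 525.1 -292.4   41.6] [0.7, 0.7]
tBRfloor [ 637.8 -290.2    4. ]
tBLfloor [ 532.3 -292.2    4. ]
tTRfloor w1 [625.  -56.6   4. ]
tTRfloor w2 [626.1 -49.7   4. ]
tBR rim34 w2 [ 642.  -291.5   34. ]
tBL rim34 w2 [ 526.5 -296.5   34. ]
tBL34 w1 [ 526.3 -299.4   34. ]
tTR56 w2 [632.2 -44.   56. ]
tTL56 w2 [514.9 -47.9  56. ]
tTR56 w1 [631.9 -44.1  56. ]
tTL56 w1 [514.  -48.1  56. ]
```

```bash
cat >> h.py <<'E'
TC=np.array([578.6,-170.5]);TY=2.5
def tray(p):
    d=np.asarray(p)[:2]-TC;a=np.radians(TY);c,s=np.cos(a),np.sin(a);return np.array([c*d[0]+s*d[1],-s*d[0]+c*d[1]])
def lumps(s,z=12,roi=None):
    hsv=cv2.cvtColor(s['pixels'],cv2.COLOR_RGB2HSV); m=cv2.inRange(hsv,(5,110,60),(22,255,255))
    if roi: mm=np.zeros_like(m); mm[roi[1]:roi[3],roi[0]:roi[2]]=255; m&=mm
    n,l,st,ce=cv2.connectedComponentsWithStats(m)
    return [(ce[i],st[i],m) for i in range(1,n) if st[i,4]>40]
E
python3 - <<'E'
from h import *
a,b=load('w1'),load('w2')
for s,roi in ((a,(275,130,380,250)),(b,(325,85,420,200))):
    for c,st,_ in lumps(s,roi=roi):
        p=plane(s,c,12); q=plane(s,(c[0],st[1]+st[3]),4)
        print(c.round(),st[4],p.round(),tray(p).round(1),'nearest y',tray(q).round(1)[1])
goal([437.7+19*np.sin(np.radians(15))*-.0767,-198+19*np.sin(np.radians(15)),62-19*np.cos(np.radians(15))+80],[180,-15,94.4])
E
```

```text
[322. 152.] 588 [581. -76.  12.] [ 6.4 94.4] nearest y 73.4
[299. 182.] 197 [ 554. -116.   12.] [-22.3  55.5] nearest y 41.6
[336. 185.] 190 [ 603. -119.   12.] [26.3 50. ] nearest y 33.8
[332. 218.] 482 [ 602. -167.   12.] [23.3  3. ] nearest y -21.1
[294. 215.] 190 [ 549. -163.   12.] [-28.8   8.5] nearest y -9.6
[374. 107.] 581 [582. -76.  12.] [ 7.1 94.5] nearest y 75.2
[350. 138.] 191 [ 555. -116.   12.] [-21.6  55.1] nearest y 43.8
[387. 140.] 187 [ 604. -120.   12.] [27.9 49.8] nearest y 36.2
[381. 174.] 469 [ 602. -166.   12.] [23.9  3.3] nearest y -19.1
[343. 171.] 175 [ 550. -163.   12.] [-28.3   8.8] nearest y -6.4
delta m [-0.0693  0.0129  0.1729] rotvec [ 0.0116  0.2622 -0.0701] deg 15.6
```

Call:
jog_arm:
  targets:
    - [-0.069,0.013,0.173,0.0116,0.262,-0.07,0]
    - [-0.069,0.013,0.173,0.0116,0.262,-0.07,0]
    - [-0.069,0.013,0.173,0.0116,0.262,-0.07,0]
    - [-0.069,0.013,0.173,0.0116,0.262,-0.07,0]
    - [-0.069,0.013,0.173,0.0116,0.262,-0.07,0]

```text
time: 2.6
tool_pos: [435.4, -191.7, 116.3]
tcp_rot: [-179.5, -15.3, 94.3]
ft_force: [-0.4, 1.0, -0.2]
finger_gap: 85.5
```

```bash
python3 - <<'E'
from h import *
print(r.sense()['tool_pos'],r.sense()['tcp_rot'])
s=snap('wrist','w3')
g=np.array([437.7,-198,62])
print(proj(s,g), proj(s,g+[0.077*-55,-55,11]))
goal([437.7+19*np.sin(np.radians(15))*-.0767,-198+19*np.sin(np.radians(15)),62-19*np.cos(np.radians(15))],[180,-15,94.4])
E
```

```text
[ 435.38848216 -191.6626849   116.25583097] [-179.51170886  -15.31891654   94.29173917]
[255.8942316  241.28329459] [243.09516491 327.04575267]
delta m [-0.0208  0.0035  0.0675] rotvec [-0.0105 -0.0073 -0.0025] deg 0.7
```

View pics/w3.png

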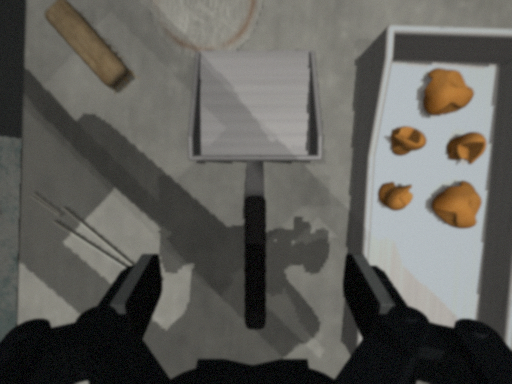

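Call:
jog_arm:
  targets:
    - [-0.021,0.003,0.067,-0.008,0,0,0]
    - [-0.021,0.003,0.067,-0.008,0,0,0]
    - [-0.021,0.003,0.067,-0.008,0,0,0]
    - [-0.021,0.003,0.067,-0.008,0,0,0]
    - [-0.021,0.003,0.067,-0.008,0,0,0]

```text
time: 3.07
tool_pos: [441.6, -195.4, 54.5]
tcp_rot: [179.6, -15.0, 94.5]
ft_force: [0.0, -0.8, 1.1]
finger_gap: 85.5
```

```bash
python3 - <<'E'
from h import *
goal([437.7+19*np.sin(np.radians(15))*-.0767,-198+19*np.sin(np.radians(15)),62-19*np.cos(np.radians(15))],[180,-15,94.4])
E
```

```text
delta m [-0.0002 -0.0042  0.0111] rotvec [0.0066 0.0005 0.0019] deg 0.4
```

Call:
jog_arm:
  targets:
    - [0,-0.004,0.011,0.005,0,0,0]
    - [0,-0.004,0.011,0.005,0,0,0]
    - [0,-0.004,0.011,0.005,0,0,0.5]
    - [0,-0.004,0.011,0.005,0,0,1]
    - [0,-0.004,0.011,0.005,0,0,1]
  newtons: 100

```text
time: 3.48
tool_pos: [436.4, -193.5, 42.5]
tcp_rot: [179.9, -15.0, 94.4]
ft_force: [0.2, 0.9, -0.6]
finger_gap: 51.5
```

Call:
jog_arm:
  targets:
    - [0,0,0,0,0,0,1]
    - [0,0,0,0,0,0,1]
    - [0,0,0,0,0,0,1]
    - [0,0,0,0,0,0,1]

```text
time: 3.82
tool_pos: [436.2, -193.3, 42.1]
tcp_rot: [180.0, -15.0, 94.4]
ft_force: [-0.1, -0.5, 1.8]
finger_gap: 12.5
```

```bash
cat >> h.py <<'E'
def T(p,rpy): M=np.eye(4);M[:3,:3]=rot(rpy);M[:3,3]=p;return M
TS=np.linalg.inv(T([436.2,-193.3,42.1],[180,-15,94.4]))@T([429.7,-93.4,0],[0,0,94.4])
def trayw(x,y,z=0):
    a=np.radians(TY);c,s=np.cos(a),np.sin(a);return np.array([TC[0]+c*x-s*y,TC[1]+s*x+c*y,z])
def scoop_goal(ref,local,pitch,yaw,roll=0):
    """tool delta so that scoop point `local` is at world ref"""
    R=rot([roll,pitch,yaw]); M=np.eye(4);M[:3,:3]=R;M[:3,3]=np.asarray(ref)-R@np.asarray(local,float)
    G=M@np.linalg.inv(TS); rpy=Ro.from_matrix(G[:3,:3]).as_euler('xyz',degrees=True)
    print('tcp goal',G[:3,3].round(1),rpy.round(1)); return goal(G[:3,3],rpy)
def scoop_now():
    st=r.sense(); M=T(st['tool_pos'],st['tcp_rot'])@TS; e=Ro.from_matrix(M[:3,:3]).as_euler('xyz',degrees=True)
    lip=(M@[46,0,0,1])[:3]; print('scoop o',M[:3,3].round(1),'rpy',e.round(1),'lip',lip.round(1),'lip tray',tray(lip).round(1),'F',st['ft_force'].round(1),'t',round(float(st['time']),2))
    return M
LIP=[46,0,0]
E
python3 - <<'E'
from h import *
scoop_now()
scoop_goal([429.7,-93.4,100],[0,0,0],0,94.4)
scoop_goal(trayw(0,-32,90),LIP,20,92.5)
E
```

```text
scoop o [429.7 -93.4   0. ] rpy [-0.  -0.  94.4] lip [ 4.262e+02 -4.750e+01  1.000e-01] lip tray [-146.9  129.5] F [-0.1 -0.5  1.8] t 3.82
tcp goal [ 436.2 -193.3  142.1] [180.  -15.   94.4]
delta m [ 0.0259  0.0001 -0.0966] rotvec [ 0.0008 -0.0004  0.0002] deg 0.1
tcp goal [ 584.2 -325.3  179.5] [180.    5.   92.5]
delta m [-0.1025  0.1375 -0.1697] rotvec [-0.0021 -0.3494  0.0333] deg 20.1
```

Lift first, then traverse.

Call:
jog_arm:
  targets:
    - [0.026,0,-0.097,0,0,0,1]
    - [0.026,0,-0.097,0,0,0,1]
    - [0.026,0,-0.097,0,0,0,1]
    - [0.026,0,-0.097,0,0,0,1]
    - [0.026,0,-0.097,0,0,0,1]

```text
time: 4.23
tool_pos: [436.7, -193.9, 143.2]
tcp_rot: [179.8, -14.9, 94.4]
ft_force: [-0.7, 0.2, -2.3]
finger_gap: 12.4
```

```bash
python3 - <<'E'
from h import *
scoop_now()
s=snap('wrist','w4')
scoop_goal(trayw(0,-32,90),LIP,20,92.5)
E
```

```text
scoop o [430.3 -94.1 100.9] rpy [-0.1  0.1 94.4] lip [426.8 -48.2 100.8] lip tray [-146.4  128.8] F [-0.7  0.2 -2.3] t 4.23
tcp goal [ 584.2 -325.3  179.5] [180.    5.   92.5]
delta m [-0.1284  0.1378 -0.0737] rotvec [-0.0028 -0.3494  0.0334] deg 20.1
```

View pics/w4.png

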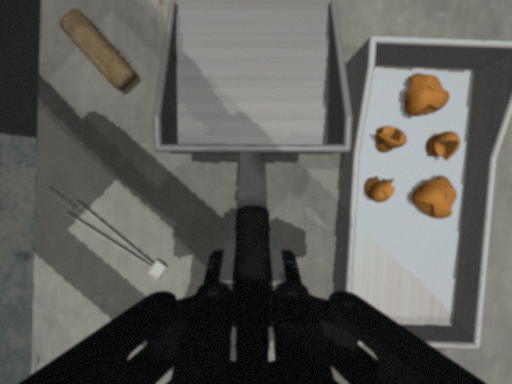

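```bash
python3 - <<'E'
from h import *
M=scoop_now(); s=load('w4')
for l in ([-45,48.5,40],[-45,-48.5,40],[-70,0,73],[-45,48.5,0]): print(l,proj(s,(M@[*l,1])[:3]).round(1))
E
```

```text
scoop o [429.2 -93.3  99.5] rpy [-0.  -0.  94.4] lip [425.7 -47.4  99.5] lip tray [-147.4  129.6] F [-0.3  0.6 -2.7] t 4.28
[-45, 48.5, 40] [157.3 142.7]
[-45, -48.5, 40] [348.5 142.5]
[-70, 0, 73] [253.4 198.1]
[-45, 48.5, 0] [175.9 147.3]
```

Call:
jog_arm:
  targets:
    - [-0.128,0.138,-0.074,-0.003,-0.349,0.033,1]
    - [-0.128,0.138,-0.074,-0.003,-0.349,0.033,1]
    - [-0.128,0.138,-0.074,-0.003,-0.349,0.033,1]
    - [-0.128,0.138,-0.074,-0.003,-0.349,0.033,1]
    - [-0.128,0.138,-0.074,-0.003,-0.349,0.033,1]

```text
time: 4.7
tool_pos: [585.5, -323.9, 178.1]
tcp_rot: [-179.9, 4.9, 92.7]
ft_force: [0.4, -0.2, -0.7]
finger_gap: 12.4
```

Call:
jog_arm:
  targets:
    - [0,0,0,0,0,0,1]
    - [0,0,0,0,0,0,1]

```text
time: 4.87
tool_pos: [584.1, -325.1, 176.3]
tcp_rot: [-179.8, 4.8, 92.5]
ft_force: [-0.1, 0.2, -1.5]
finger_gap: 12.6
```

```bash
python3 - <<'E'
from h import *
scoop_now()
s=snap('wrist','w5')
scoop_goal(trayw(0,-33,20),LIP,20,92.5)
E
```

```text
scoop o [ 581.5 -245.2  102.8] rpy [ 0.3 19.8 92.6] lip [ 579.6 -201.9   87.2] lip tray [ -0.4 -31.4] F [-0.1  0.2 -1.5] t 4.87
tcp goal [ 584.2 -326.3  109.5] [180.    5.   92.5]
delta m [0.0037 0.0011 0.0671] rotvec [-0.0042 -0.0039  0.0005] deg 0.3
```

View pics/w5.png

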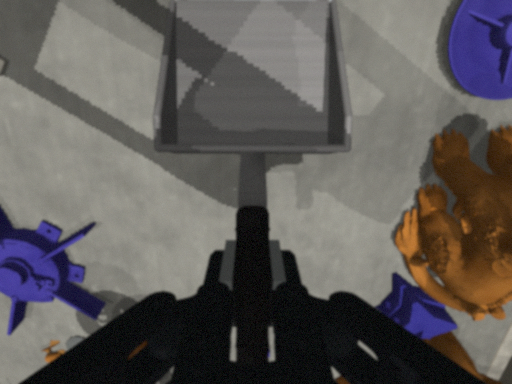

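```bash
cat >> h.py <<'E'
TS=TS@T([-3,0,0],[0,0,0])
E
python3 - <<'E'
from h import *
scoop_now()
s=snap('side','side2',(200,150,380,290),4)
scoop_goal(trayw(0,-32,12),LIP,22,92.5)
E
```

```text
scoop o [ 580.9 -247.3  104.2] rpy [ 0.3 19.8 92.6] lip [ 578.9 -204.1   88.6] lip tray [ -1.2 -33.5] F [ 0.5 -0.6 -0.5] t 4.92
tcp goal [ 583.9 -319.3  104.6] [180.    7.   92.5]
delta m [0.0109 0.0013 0.0722] rotvec [-0.0034 -0.0383  0.0006] deg 2.2
```

View pics/side2.png

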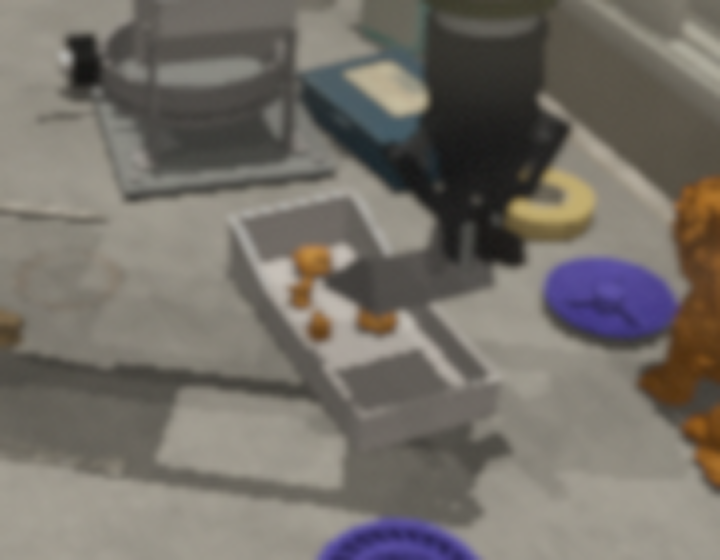

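Call:
jog_arm:
  targets:
    - [0.011,0.001,0.072,-0.003,-0.038,0,1]
    - [0.011,0.001,0.072,-0.003,-0.038,0,1]
    - [0.011,0.001,0.072,-0.003,-0.038,0,1]
    - [0.011,0.001,0.072,-0.003,-0.038,0,1]
    - [0.011,0.001,0.072,-0.003,-0.038,0,1]

```text
time: 5.38
tool_pos: [585.5, -320.5, 109.7]
tcp_rot: [179.7, 7.2, 92.5]
ft_force: [0.2, 0.1, -0.5]
finger_gap: 12.8
```

```bash
python3 - <<'E'
from h import *
scoop_now()
s=snap('side','side3',(200,150,380,290),4)
scoop_goal(trayw(0,-31,5),LIP,22,92.5)
E
```

```text
scoop o [ 583.8 -246.5   34.1] rpy [-0.3 22.2 92.4] lip [ 582.  -203.9   16.7] lip tray [  1.9 -33.5] F [ 0.2  0.1 -0.5] t 5.38
tcp goal [ 583.9 -318.3   97.6] [180.    7.   92.5]
delta m [ 0.0046 -0.0025  0.0129] rotvec [ 0.0068  0.0047 -0.0003] deg 0.5
```

View pics/side3.png

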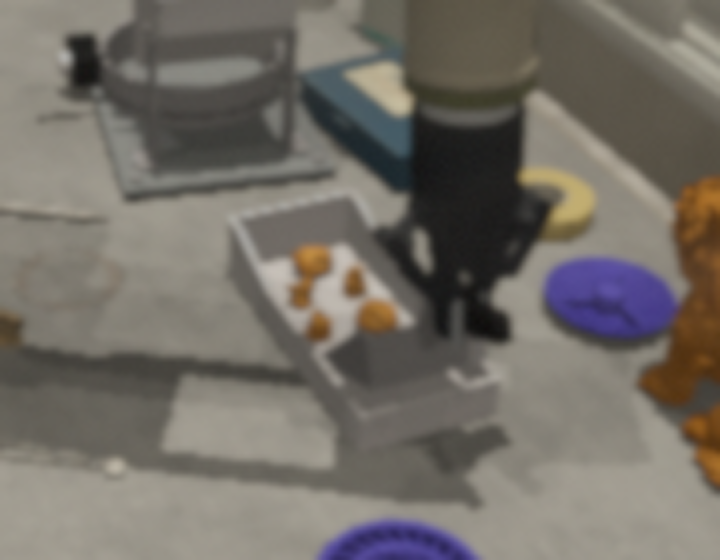

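Call:
jog_arm:
  targets:
    - [0.004,-0.002,0.006,0.006,0.004,0,1]
    - [0.004,-0.002,0.012,0.006,0.004,0,1]
    - [0.004,-0.002,0.012,0.006,0.004,0,1]

```text
time: 5.68
tool_pos: [583.7, -318.2, 96.0]
tcp_rot: [-179.9, 6.9, 92.5]
ft_force: [0.7, 0.8, 4.7]
finger_gap: 12.7
```

```bash
python3 - <<'E'
from h import *
scoop_now()
scoop_goal(trayw(0,-26,4.5),LIP,12,92.5)
scoop_goal(trayw(0,-20,4.5),LIP,4,92.5)
E
```

```text
scoop o [ 581.6 -243.9   20.7] rpy [ 0.1 21.9 92.5] lip [ 579.7 -201.3    3.5] lip tray [ -0.2 -30.8] F [0.7 0.8 4.7] t 5.68
tcp goal [ 584.3 -327.6   75.4] [180.   -3.   92.5]
delta m [-0.0068  0.0002  0.0216] rotvec [-0.0011  0.1736 -0.0004] deg 9.9
tcp goal [ 584.4 -330.2   56.5] [180.  -11.   92.5]
delta m [-0.0071  0.0002  0.0407] rotvec [-0.0011  0.3133 -0.0005] deg 17.9
```

Call:
jog_arm:
  targets:
    - [-0.005,0,0.012,0,0.09,0,1]
    - [-0.007,0,0.021,0,0.174,0,1]
    - [-0.007,0,0.031,0,0.244,0,1]
    - [-0.007,0,0.04,0,0.313,0,1]
    - [-0.007,0,0.04,0,0.313,0,1]

```text
time: 6.1
tool_pos: [581.8, -331.2, 53.7]
tcp_rot: [-179.7, -11.3, 92.2]
ft_force: [-0.5, 0.2, 2.4]
finger_gap: 12.8
```

```bash
python3 - <<'E'
from h import *
scoop_now()
scoop_goal(trayw(0,10,4),LIP,2,92.5)
scoop_goal(trayw(0,100,4),LIP,2,92.5)
E
```

```text
scoop o [ 579.  -237.     5.5] rpy [ 0.3  3.7 92.3] lip [ 577.1 -191.2    2.6] lip tray [ -2.4 -20.6] F [-0.5  0.2  2.4] t 6.1
tcp goal [ 583.2 -302.    51.1] [180.  -13.   92.5]
delta m [0.0281 0.0025 0.0083] rotvec [-0.0043  0.029  -0.0044] deg 1.7
tcp goal [ 579.2 -212.1   51.1] [180.  -13.   92.5]
delta m [0.1163 0.0022 0.026 ] rotvec [-0.0043  0.029  -0.0044] deg 1.7
```

Call:
jog_arm:
  targets:
    - [0.01,0.002,0.003,0,0.01,-0.003,1]
    - [0.02,0.002,0.005,0,0.02,-0.004,1]
    - [0.03,0.002,0.007,0,0.02,-0.004,1]
    - [0.04,0.002,0.009,0,0.02,-0.004,1]
    - [0.05,0.002,0.011,0,0.02,-0.004,1]

```text
time: 6.52
tool_pos: [583.9, -276.2, 56.1]
tcp_rot: [-179.9, -12.1, 92.8]
ft_force: [0.0, -0.8, -1.9]
finger_gap: 12.5
```

```bash
python3 - <<'E'
from h import *
scoop_now()
s=snap('wrist','w6')
scoop_goal(trayw(0,80,4),LIP,3,92.5)
E
```

```text
scoop o [ 580.3 -181.5    9.2] rpy [ 0.1  2.9 92.8] lip [ 578.1 -135.6    6.8] lip tray [ 1.  34.9] F [ 0.  -0.8 -1.9] t 6.52
tcp goal [ 580.1 -231.2   53.5] [180.  -12.   92.5]
delta m [ 0.0417 -0.0016  0.0115] rotvec [-0.0028 -0.0033  0.0062] deg 0.4
```

View pics/w6.png

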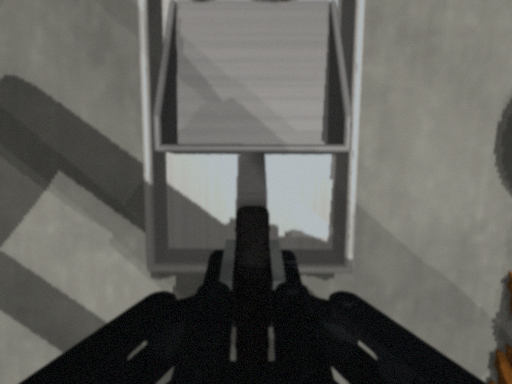

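Call:
jog_arm:
  targets:
    - [0.01,-0.001,0.007,0,0,0.003,1]
    - [0.02,-0.001,0.01,0,0,0.006,1]
    - [0.028,-0.001,0.011,0,0,0.006,1]
    - [0.036,-0.001,0.012,0,0,0.006,1]
    - [0.043,-0.001,0.013,0,0,0.006,1]

```text
time: 6.98
tool_pos: [580.9, -232.9, 52.8]
tcp_rot: [-179.9, -12.1, 92.4]
ft_force: [-0.9, -0.6, 2.7]
finger_gap: 12.5
```

```bash
python3 - <<'E'
from h import *
scoop_now()
s=snap('top','top2',(220,150,320,225),8)
s=snap('side','side4',(200,150,380,290),4)
scoop_goal(trayw(0,116,3.5),LIP,3,92.5)
E
```

```text
scoop o [ 578.  -138.     5.8] rpy [ 0.1  2.9 92.4] lip [576.1 -92.1   3.5] lip tray [ 0.9 78.4] F [-0.9 -0.6  2.7] t 6.98
tcp goal [ 578.5 -195.2   53. ] [180.  -12.   92.5]
delta m [ 0.0363 -0.0005  0.007 ] rotvec [-0.0022 -0.0031 -0.0012] deg 0.2
```

View pics/top2.png

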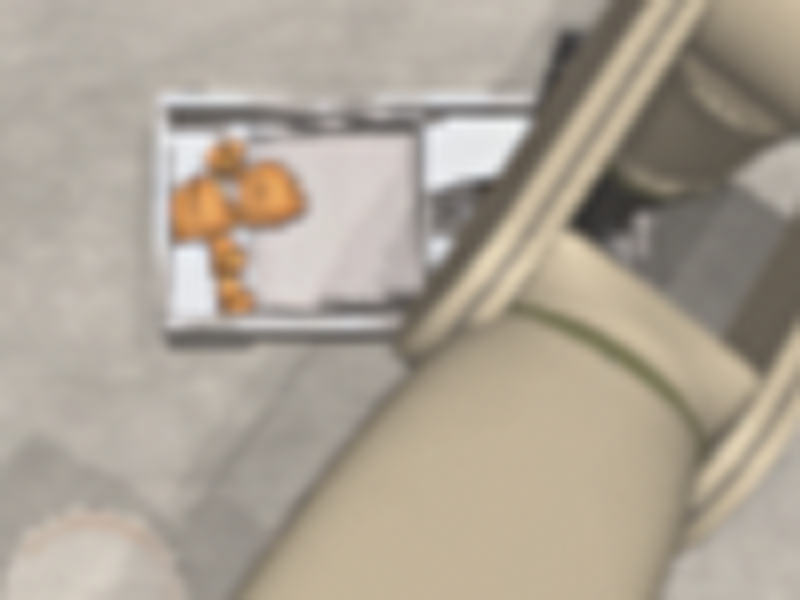

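View pics/side4.png

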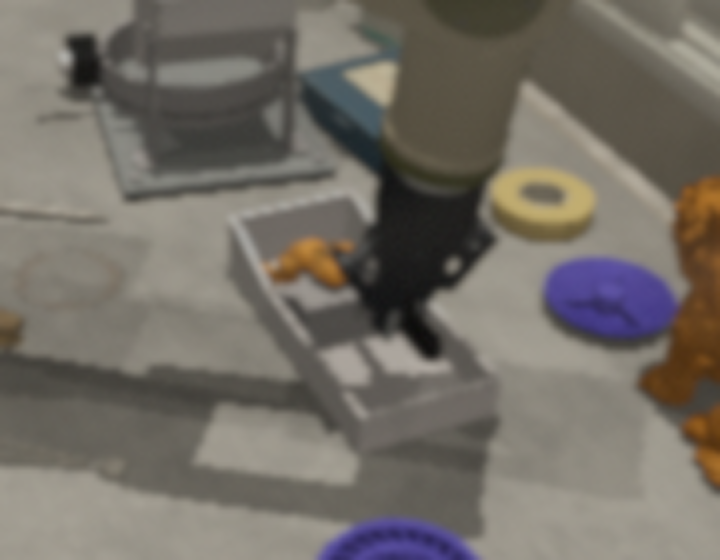

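Call:
jog_arm:
  targets:
    - [0.01,0,0.003,0,0,0,1]
    - [0.018,0,0.005,0,0,0,1]
    - [0.026,0,0.0065,0,0,0,1]
    - [0.033,0,0.008,0,0,0,1]
    - [0.038,0,0.009,0,0,0,1]

```text
time: 7.5
tool_pos: [579.3, -194.6, 51.8]
tcp_rot: [-179.9, -12.1, 92.3]
ft_force: [0.1, -2.1, 5.2]
finger_gap: 12.7
```

```bash
python3 - <<'E'
from h import *
scoop_now()
s=snap('top','top3',(220,150,320,225),8)
s=snap('side','side5',(200,150,380,290),4)
scoop_goal(trayw(0,119,3.5),LIP,3,92.5)
E
```

```text
scoop o [576.5 -99.8   4.8] rpy [ 0.1  2.9 92.4] lip [574.6 -53.9   2.5] lip tray [  1.1 116.7] F [ 0.1 -2.1  5.2] t 7.5
tcp goal [ 578.4 -192.2   53. ] [180.  -12.   92.5]
delta m [ 0.0019 -0.0007 -0.0012] rotvec [-0.0016 -0.0031 -0.0023] deg 0.2
```

View pics/top3.png

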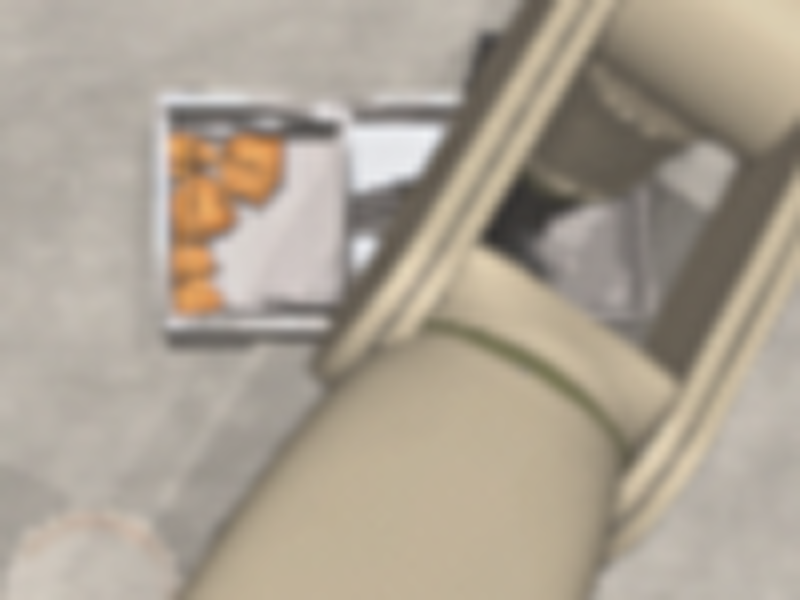

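View pics/side5.png

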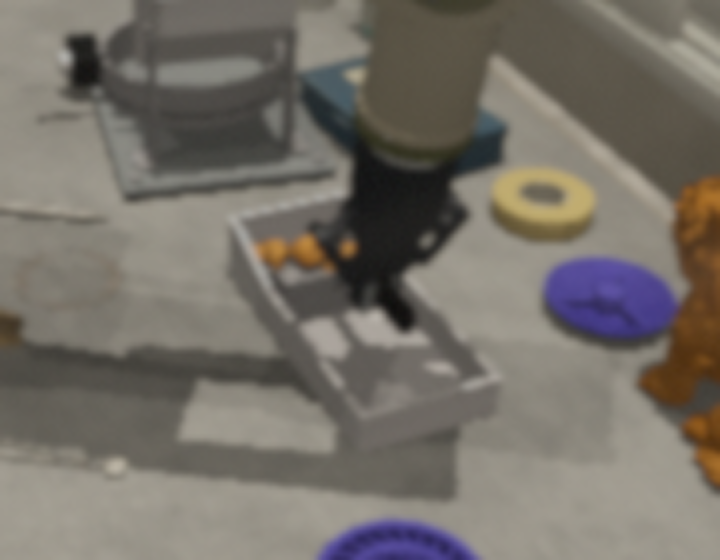

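Call:
jog_arm:
  targets:
    - [0.003,0,0.001,0,0,0,1]
    - [0.003,0,0.001,0,0,0,1]

```text
time: 7.77
tool_pos: [579.2, -191.6, 51.3]
tcp_rot: [-179.9, -12.1, 92.3]
ft_force: [1.1, -1.2, 5.3]
finger_gap: 12.7
```

```bash
python3 - <<'E'
from h import *
scoop_now()
for p,z in ((-2,7),(-7,16),(-12,28),(-17,40),(-22,48),(-25,50)): scoop_goal(trayw(1,118,z),LIP,p,92.4)
E
```

```text
scoop o [576.4 -96.8   4.3] rpy [ 0.1  2.9 92.4] lip [574.5 -50.9   2. ] lip tray [  1.1 119.7] F [ 1.1 -1.2  5.3] t 7.77
tcp goal [ 579.3 -197.    44.1] [180.  -17.   92.4]
delta m [-0.0067 -0.0001  0.0059] rotvec [-0.0014  0.0851 -0.0009] deg 4.9
tcp goal [ 579.4 -199.7   40.3] [180.  -22.   92.4]
delta m [-0.0101 -0.0001  0.009 ] rotvec [-0.0013  0.1724 -0.001 ] deg 9.9
tcp goal [ 579.5 -201.2   39.4] [180.  -27.   92.4]
delta m [-0.0119 -0.0001  0.0096] rotvec [-0.0013  0.2597 -0.0011] deg 14.9
tcp goal [ 579.5 -201.6   38.4] [180.  -32.   92.4]
delta m [-0.0125 -0.0001  0.0105] rotvec [-0.0012  0.3469 -0.0011] deg 19.9
tcp goal [ 579.5 -200.9   33.4] [180.  -37.   92.4]
delta m [-0.0129 -0.      0.0155] rotvec [-0.0012  0.4342 -0.0012] deg 24.9
tcp goal [ 579.4 -200.    27.7] [180.  -40.   92.4]
delta m [-0.0131 -0.      0.0213] rotvec [-0.0012  0.4865 -0.0012] deg 27.9
```

Call:
jog_arm:
  targets:
    - [-0.0057,0,0.0055,0,0.085,0,1]
    - [-0.0092,0,0.0085,0,0.172,0,1]
    - [-0.011,0,0.009,0,0.26,0,1]
    - [-0.0115,0,0.01,0,0.347,0,1]
    - [-0.0115,0,0.01,0,0.347,0,1]

```text
time: 8.18
tool_pos: [576.2, -201.9, 34.0]
tcp_rot: [-179.4, -32.4, 91.9]
ft_force: [-1.0, 0.3, -4.1]
finger_gap: 12.5
```

```bash
python3 - <<'E'
from h import *
scoop_now()
s=snap('top','top4',(220,150,320,225),8)
s=snap('wrist','w7')
for p,z in ((-22,50),(-25,53),(-25,100)): scoop_goal(trayw(1,118,z),LIP,p,92.4)
E
```

```text
scoop o [573.3 -96.7  23. ] rpy [  0.5 -17.4  92. ] lip [571.7 -52.8  36.8] lip tray [ -1.7 117.9] F [-1.   0.3 -4.1] t 8.18
tcp goal [ 579.5 -200.9   35.4] [180.  -37.   92.4]
delta m [-0.0003  0.0017  0.0005] rotvec [-0.004   0.087  -0.0051] deg 5.0
tcp goal [ 579.4 -200.    30.7] [180.  -40.   92.4]
delta m [-0.002   0.0018  0.0051] rotvec [-0.0039  0.1394 -0.0052] deg 8.0
tcp goal [ 579.4 -200.    77.7] [180.  -40.   92.4]
delta m [ 0.0229  0.0015 -0.0348] rotvec [-0.0039  0.1394 -0.0052] deg 8.0
```

View pics/top4.png

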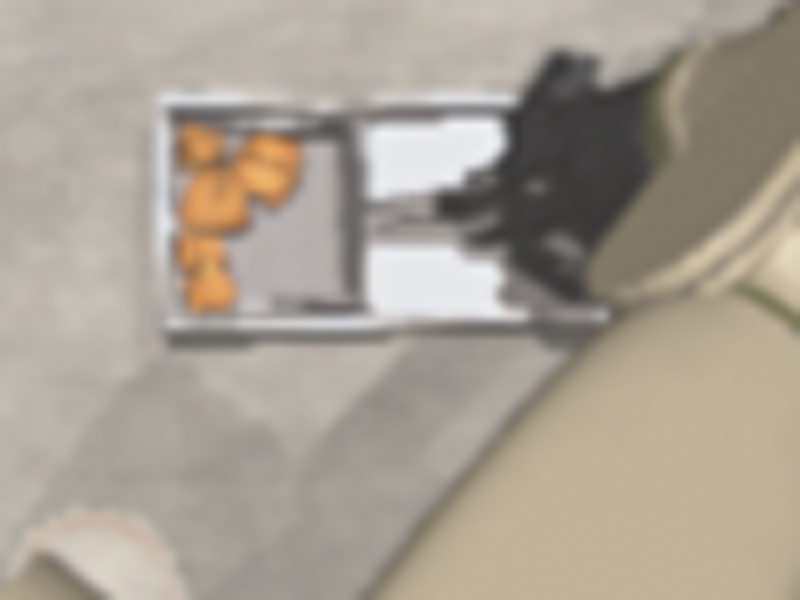

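View pics/w7.png

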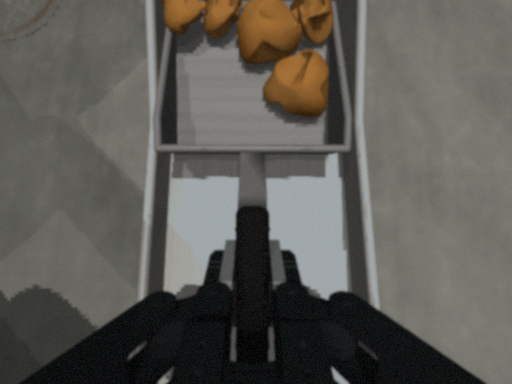

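Call:
jog_arm:
  targets:
    - [0.001,0.002,-0.001,0,0.087,0,1]
    - [0,0.002,0.003,0,0.14,0,1]
    - [0,0.002,0.003,0,0.14,0,1]
    - [0,0.002,0.003,0,0.14,0,1]

```text
time: 8.62
tool_pos: [580.7, -198.6, 35.2]
tcp_rot: [-179.7, -39.9, 92.2]
ft_force: [0.4, 0.7, -2.4]
finger_gap: 12.7
```

```bash
python3 - <<'E'
from h import *
scoop_now()
s=snap('wrist','w8')
for p,z in ((-25,100),(-25,160)): scoop_goal(trayw(1,116,z),LIP,p,92.4)
E
```

```text
scoop o [577.4 -92.8  37.9] rpy [  0.3 -24.9  92.3] lip [575.8 -51.1  57.3] lip tray [  2.4 119.4] F [ 0.4  0.7 -2.4] t 8.62
tcp goal [ 579.5 -202.    77.7] [180.  -40.   92.4]
delta m [ 0.0241 -0.0019 -0.0342] rotvec [-0.0027  0.0023 -0.0015] deg 0.2
tcp goal [ 579.5 -202.   137.7] [180.  -40.   92.4]
delta m [ 0.0626 -0.002  -0.0802] rotvec [-0.0027  0.0023 -0.0015] deg 0.2
```

View pics/w8.png

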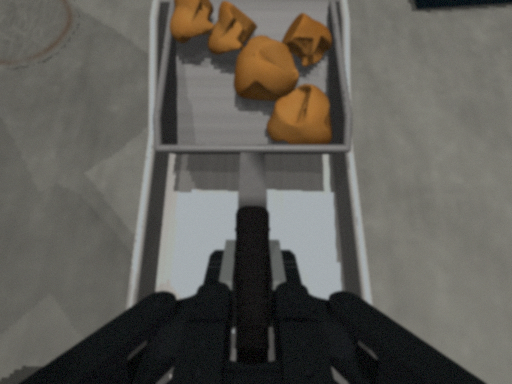

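Call:
jog_arm:
  targets:
    - [0.012,-0.001,-0.018,0,0.02,0,1]
    - [0.024,-0.002,-0.034,0,0.04,0,1]
    - [0.036,-0.002,-0.05,0,0.04,0,1]
    - [0.05,-0.002,-0.066,0,0.04,0,1]
    - [0.0626,-0.002,-0.08,0,0.04,0,1]

```text
time: 9.08
tool_pos: [579.9, -202.2, 139.9]
tcp_rot: [-179.9, -42.1, 92.4]
ft_force: [-0.1, 0.3, -2.4]
finger_gap: 12.8
```

```bash
python3 - <<'E'
from h import *
scoop_now()
s=snap('wrist','w9')
E
```

```text
scoop o [576.7 -96.7 146.7] rpy [  0.1 -27.1  92.4] lip [575.  -55.8 167.7] lip tray [  1.4 114.8] F [-0.1  0.3 -2.4] t 9.08
```

View pics/w9.png

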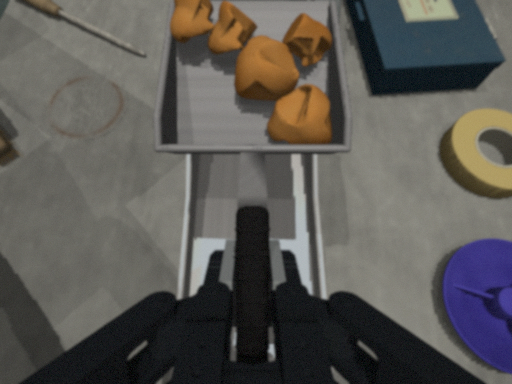

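```bash
python3 - <<'E'
from h import *
for t,c,k in (('top1',(130,140,220,210),8),('side1',(200,105,285,200),6)):
    im=load(t)['pixels'][:,:,::-1][c[1]:c[3],c[0]:c[2]]
    cv2.imwrite(f'pics/{t}zz.png',cv2.convertScaleAbs(cv2.resize(im,None,fx=k,fy=k,interpolation=cv2.INTER_CUBIC),alpha=1.4))
E
```

```text
(no output)
```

View pics/top1zz.png

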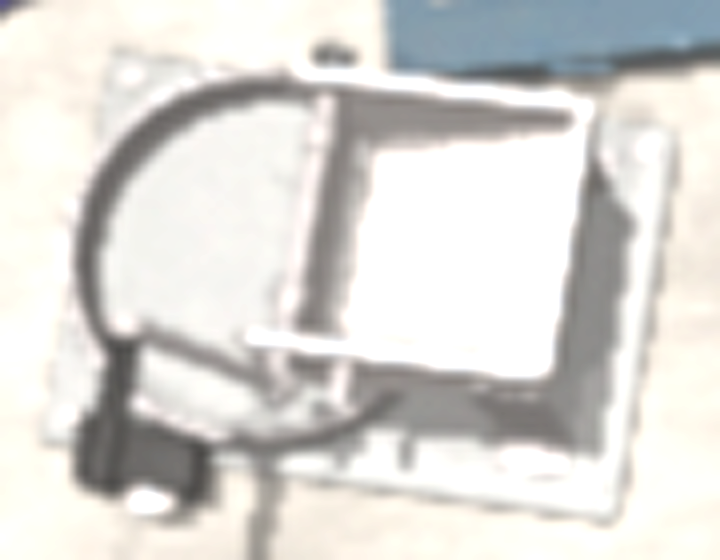

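View pics/side1zz.png

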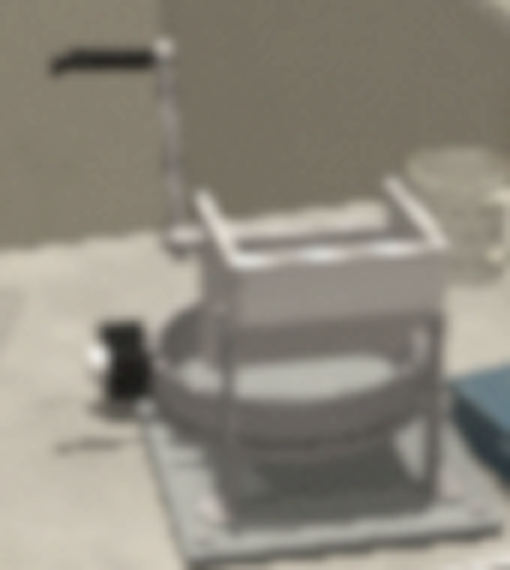

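```bash
python3 - <<'E'
from h import *
a,b=load('top1'),load('side1')
A=lambda u,v:(130+u/8,140+v/8); B=lambda u,v:(200+u/6,105+v/6)
for n,u,v,z in (('back far',(592,103),(445,245),200),('back near',(550,380),(235,262),200),('front near',(250,335),(200,190),188),('front far',(295,68),(388,178),188),
  ('bar mid',(264,500),(105,60),273),('bar near end',(257,558),(55,65),273),('bar far end',(268,462),(160,52),273)):
    p,e=tri([(a,A(*u)),(b,B(*v))]); print(n,p.round(),e,'top@z',plane(a,A(*u),z).round(),'side@z',plane(b,B(*v),z).round())
for n,u in (('base BR near',(610,515)),('base BR far',(668,125)),('base BL near',(42,440)),('base TL far',(112,45))): print(n,plane(a,A(*u),8).round())
E
```

```text
back far [627.  86. 201.] [1.1, 1.1] top@z [626.  86. 200.] side@z [629.  87. 200.]
back near [498. 102. 202.] [2.2, 2.2] top@z [497. 102. 200.] side@z [502. 106. 200.]
front near [520. 241. 191.] [1.7, 1.7] top@z [519. 242. 188.] side@z [524. 247. 188.]
front far [646. 225. 188.] [0.7, 0.7] top@z [645. 226. 188.] side@z [647. 226. 188.]
bar mid [441. 207. 297.] [13.3, 13.3] top@z [431. 214. 273.] side@z [471. 274. 273.]
bar near end [414. 209. 296.] [10.5, 10.5] top@z [406. 216. 273.] side@z [439. 275. 273.]
bar far end [465. 203. 299.] [21.9, 21.9] top@z [447. 213. 273.] side@z [508. 278. 273.]
base BR near [460.  93.   8.]
base BR far [666.  67.   8.]
base BL near [497. 386.   8.]
base TL far [707. 359.   8.]
```

```bash
cat >> h.py <<'E'
MO=np.array([584.,265.6]);MYAW=-7.2
def mel(x,y,z):
    a=np.radians(MYAW);c,s=np.cos(a),np.sin(a);return np.array([MO[0]+c*x-s*y,MO[1]+s*x+c*y,z])
E
python3 - <<'E'
from h import *
a=load('top1');print((proj(a,mel(-122,-4,273))-[130,140])*8, (proj(load('side1'),mel(-122,-4,273))-[200,105])*6)
for q in ((0,-85,0),(91,0,60),(-91,0,60),(0,91,60)): print(q,(proj(a,mel(*q))-[130,140])*8)
scoop_now()
scoop_goal([575,-56,262],LIP,-28,92.4)
scoop_goal(mel(0,-110,262),LIP,-28,82.8)
E
```

```text
[119.71146052 426.16955499] [90.63993506 60.26058237]
(0, -85, 0) [447.02327841 300.55429902]
(91, 0, 60) [290.82740541  80.74402616]
(-91, 0, 60) [231.4873589  432.06629379]
(0, 91, 60) [ 82.00055754 231.31184359]
scoop o [578.1 -97.4 151. ] rpy [ -0.2 -27.   92.6] lip [576.3 -56.5 171.8] lip tray [  2.6 114. ] F [ 1.2 -1.6  1.3] t 9.13
tcp goal [ 579.9 -202.   232. ] [180.  -43.   92.4]
delta m [ 0.0594 -0.0012 -0.0644] rotvec [0.0017 0.0176 0.003 ] deg 1.0
tcp goal [550.7  11.6 232. ] [180.  -43.   82.8]
delta m [ 0.219  -0.0212  0.0792] rotvec [-0.1115  0.0172  0.1266] deg 9.7
```

Call:
jog_arm:
  targets:
    - [0.012,0,-0.013,0,0,0,1]
    - [0.024,0,-0.026,0,0.01,0,1]
    - [0.036,-0.001,-0.039,0,0.017,0,1]
    - [0.048,-0.001,-0.052,0,0.017,0,1]
    - [0.059,-0.001,-0.064,0,0.017,0,1]

```text
time: 9.55
tool_pos: [578.5, -201.9, 225.7]
tcp_rot: [-179.7, -43.3, 92.2]
ft_force: [0.4, -0.2, -2.0]
finger_gap: 12.7
```

```bash
python3 - <<'E'
from h import *
scoop_now()
scoop_goal(mel(0,-110,265),LIP,-28,82.8)
E
```

```text
scoop o [575.3 -96.5 234.6] rpy [  0.2 -28.3  92.3] lip [573.6 -56.  256.4] lip tray [  0.  114.6] F [ 0.4 -0.2 -2. ] t 9.55
tcp goal [550.7  11.6 235. ] [180.  -43.   82.8]
delta m [ 0.1625 -0.0188  0.1404] rotvec [-0.1169 -0.0049  0.1199] deg 9.6
```

Call:
jog_arm:
  targets:
    - [0.01,-0.001,0.009,-0.01,0,0.01,1]
    - [0.025,-0.003,0.022,-0.02,0,0.02,1]
    - [0.04,-0.005,0.035,-0.03,0,0.03,1]
    - [0.055,-0.006,0.048,-0.04,0,0.04,1]
    - [0.07,-0.008,0.06,-0.05,0,0.05,1]

```text
time: 9.97
tool_pos: [566.6, -109.5, 229.2]
tcp_rot: [-179.9, -43.3, 88.2]
ft_force: [0.3, 0.4, -1.3]
finger_gap: 12.7
```

```bash
python3 - <<'E'
from h import *
scoop_now()
s=snap('wrist','w10')
scoop_goal(mel(0,-110,265),LIP,-28,82.8)
E
```

```text
scoop o [570.9  -4.1 238.2] rpy [  0.1 -28.3  88.3] lip [572.1  36.4 260. ] lip tray [  2.5 207. ] F [ 0.3  0.4 -1.3] t 9.97
tcp goal [550.7  11.6 235. ] [180.  -43.   82.8]
delta m [ 0.0889 -0.0187  0.077 ] rotvec [-0.0678 -0.0068  0.0702] deg 5.6
```

View pics/w10.png

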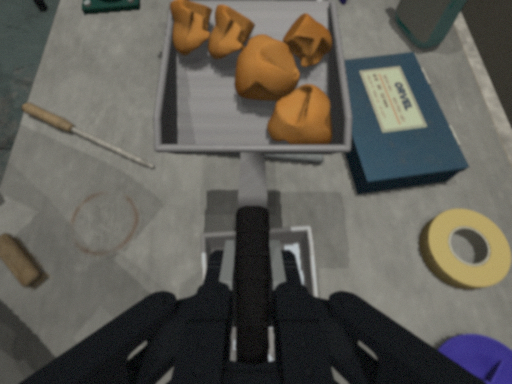

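Call:
jog_arm:
  targets:
    - [0.018,-0.004,0.015,-0.014,0,0.014,1]
    - [0.036,-0.008,0.031,-0.028,0,0.028,1]
    - [0.054,-0.012,0.046,-0.042,-0.003,0.042,1]
    - [0.07,-0.015,0.06,-0.055,-0.006,0.056,1]
    - [0.082,-0.018,0.071,-0.065,-0.007,0.068,1]

```text
time: 10.43
tool_pos: [551.5, -0.0, 234.1]
tcp_rot: [180.0, -42.9, 83.0]
ft_force: [-0.2, 1.1, -2.2]
finger_gap: 12.6
```

```bash
python3 - <<'E'
from h import *
scoop_now()
s=snap('side','side6',(180,60,300,190),4)
s=snap('top','top6',(130,130,250,220),6)
scoop_goal(mel(0,-110,265),LIP,-28,82.8)
scoop_goal(mel(0,-110,235),LIP,-5,82.8)
E
```

```text
scoop o [565.6 104.5 242.4] rpy [ -0.  -27.9  83. ] lip [570.6 144.9 263.9] lip tray [  5.8 315.4] F [-0.2  1.1 -2.2] t 10.43
tcp goal [550.7  11.6 235. ] [180.  -43.   82.8]
delta m [ 0.0085 -0.0016  0.0068] rotvec [-0.0031  0.0014  0.0037] deg 0.3
tcp goal [550.7  11.5 264.5] [180.  -20.   82.8]
delta m [ 0.0285 -0.0016 -0.0148] rotvec [-0.0023 -0.4     0.0042] deg 22.9
```

View pics/side6.png

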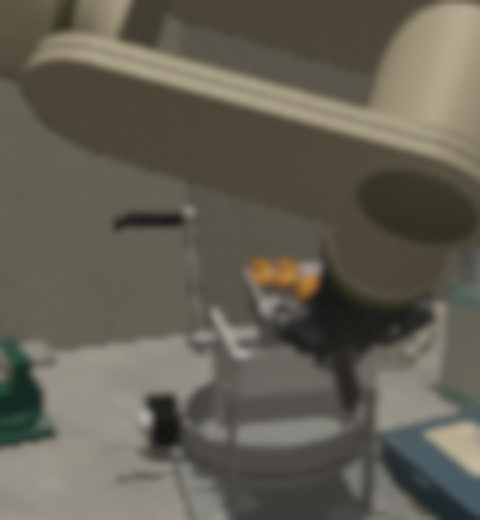

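View pics/top6.png

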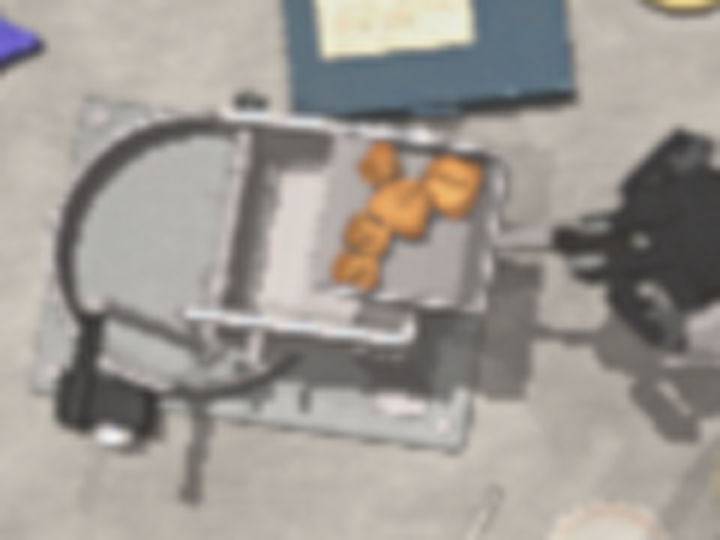

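Call:
jog_arm:
  targets:
    - [0.01,-0.001,0.002,0,-0.08,0.002,1]
    - [0.017,-0.001,-0.002,0,-0.17,0.004,1]
    - [0.022,-0.002,-0.007,0,-0.26,0.004,1]
    - [0.026,-0.002,-0.012,0,-0.34,0.004,1]
    - [0.0285,-0.002,-0.015,0,-0.4,0.004,1]

```text
time: 10.95
tool_pos: [552.0, 8.6, 266.4]
tcp_rot: [179.9, -19.7, 82.8]
ft_force: [-0.6, 0.8, -2.9]
finger_gap: 12.9
```

```bash
python3 - <<'E'
from h import *
scoop_now(); print(r.sense()['joint_pos'].round(1))
for z,p in ((222,5),(205,14),(190,22),(182,28)): scoop_goal(mel(0,-112,z),LIP,p,82.8)
E
```

```text
scoop o [565.9 107.9 232.5] rpy [-0.1 -4.7 82.8] lip [571.7 153.4 236.3] lip tray [  7.2 323.9] F [-0.6  0.8 -2.9] t 10.95
[-17.3  -0.9  92.6  19.4  91.8 -10.1]
tcp goal [551.4  16.8 276.4] [180.  -10.   82.8]
delta m [ 0.0109 -0.0017 -0.0067] rotvec [ 0.0017 -0.1697 -0.0003] deg 9.7
tcp goal [552.7  27.  280.5] [180.   -1.   82.8]
delta m [ 0.0219 -0.0017 -0.007 ] rotvec [ 0.0016 -0.3267 -0.0004] deg 18.7
tcp goal [554.1  38.6 282.6] [180.    7.   82.8]
delta m [ 0.0337 -0.0017 -0.0051] rotvec [ 0.0016 -0.4664 -0.0005] deg 26.7
tcp goal [555.4  48.9 286.4] [180.   13.   82.8]
delta m [ 0.0447 -0.0017 -0.0051] rotvec [ 0.0016 -0.5711 -0.0006] deg 32.7
```

Call:
jog_arm:
  targets:
    - [0.006,-0.001,-0.004,0,-0.09,0,1]
    - [0.011,-0.002,-0.007,0,-0.17,0,1]
    - [0.016,-0.002,-0.007,0,-0.25,0,1]
    - [0.022,-0.002,-0.007,0,-0.327,0,1]
    - [0.034,-0.002,-0.005,0,-0.44,0,1]

```text
time: 11.37
tool_pos: [553.6, 37.5, 281.8]
tcp_rot: [180.0, 5.4, 82.6]
ft_force: [-0.1, -0.9, -3.7]
finger_gap: 12.4
```

```bash
python3 - <<'E'
from h import *
scoop_now(); s=snap('top','top7',(130,130,250,220),6)
for z,p in ((182,28),(178,35),(178,45)): scoop_goal(mel(0,-112,z),LIP,p,82.8)
E
```

```text
scoop o [564.7 113.  208.5] rpy [-0.  20.4 82.6] lip [570.2 155.8 192.4] lip tray [  5.9 326.3] F [-0.1 -0.9 -3.7] t 11.37
tcp goal [555.4  48.9 286.4] [180.   13.   82.8]
delta m [ 0.0047  0.0014 -0.0052] rotvec [ 0.0009 -0.1257  0.0027] deg 7.2
tcp goal [557.1  62.3 294.6] [180.   20.   82.8]
delta m [ 0.0173  0.0014 -0.0147] rotvec [ 0.001  -0.2479  0.0026] deg 14.2
tcp goal [559.8  83.8 309. ] [180.   30.   82.8]
delta m [ 0.0374  0.0015 -0.0312] rotvec [ 0.0012 -0.4224  0.0026] deg 24.2
```

View pics/top7.png

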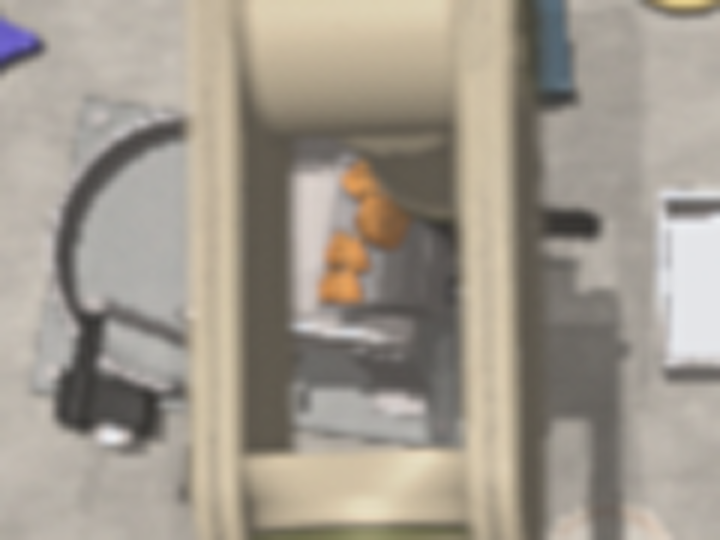

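Lumps at the lip, starting to slide into the chute. Continue tipping.

Call:
jog_arm:
  targets:
    - [0.005,0.001,-0.005,0,-0.1,0.002,1]
    - [0.011,0.001,-0.01,0,-0.18,0.002,1]
    - [0.017,0.001,-0.015,0,-0.248,0.002,1]
    - [0.027,0.001,-0.023,0,-0.34,0.002,1]
    - [0.037,0.001,-0.031,0,-0.422,0.002,1]

```text
time: 11.83
tool_pos: [559.3, 79.0, 308.9]
tcp_rot: [-180.0, 29.6, 82.6]
ft_force: [-0.2, -1.4, -1.6]
finger_gap: 12.6
```

Call:
jog_arm:
  targets:
    - [0,0,0,0,0,0,1]
    - [0,0,0,0,0,0,1]

```text
time: 12.0
tool_pos: [559.2, 80.1, 306.8]
tcp_rot: [-179.8, 29.4, 82.9]
ft_force: [-0.2, -0.5, -1.4]
finger_gap: 12.8
```

```bash
python3 - <<'E'
from h import *
scoop_now(); s=snap('top','top8',(130,130,250,220),6); s=snap('side','side8',(180,60,300,190),4); snap('wrist','w11')
E
```

```text
scoop o [565.1 119.7 208.8] rpy [ 0.3 44.4 83. ] lip [569.1 152.3 176.7] lip tray [  4.6 322.9] F [-0.2 -0.5 -1.4] t 12.0
```

View pics/top8.png

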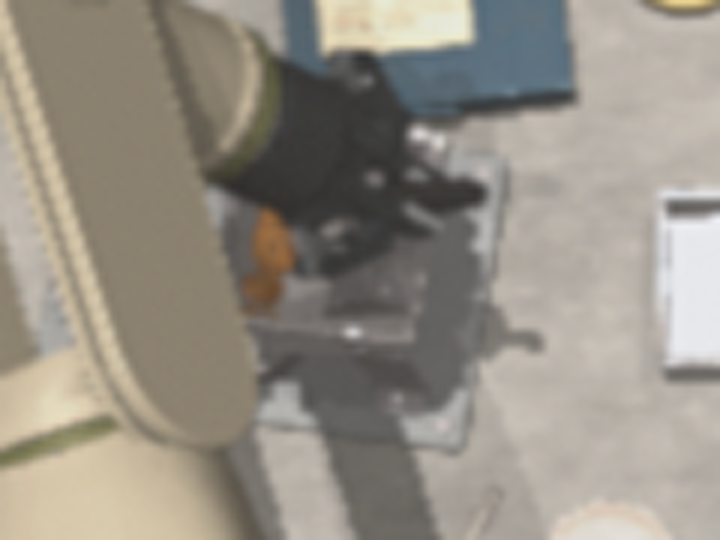

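View pics/w11.png

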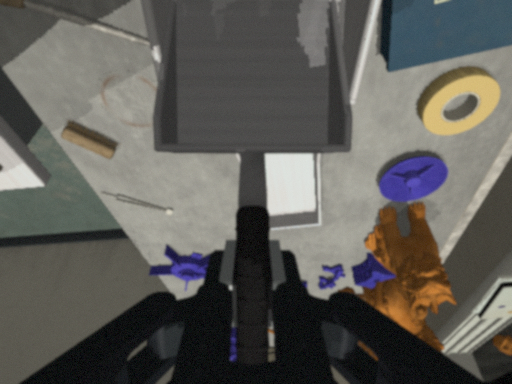

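```bash
python3 - <<'E'
from h import *
scoop_now(); print(r.sense()['joint_pos'].round(1))
scoop_goal(mel(0,-115,270),LIP,30,82.8)
E
```

```text
scoop o [565.5 117.3 210. ] rpy [ 0.1 44.3 82.6] lip [569.7 149.9 177.8] lip tray [  5.1 320.5] F [ 0.7 -0.8 -1.6] t 12.15
[ 19.   12.4  76.6 -26.8 103.5  23. ]
tcp goal [555.5  49.6 378. ] [180.   15.   82.8]
delta m [-0.059  -0.0002 -0.0472] rotvec [-0.0026  0.2497 -0.0033] deg 14.3
```

Call:
jog_arm:
  targets:
    - [-0.012,0,-0.01,0,0,0,1]
    - [-0.025,0,-0.02,0,0.06,0,1]
    - [-0.04,0,-0.032,0,0.13,0,1]
    - [-0.059,0,-0.047,0,0.25,0,1]
    - [-0.059,0,-0.047,0,0.25,0,1]

```text
time: 12.57
tool_pos: [557.1, 45.6, 387.5]
tcp_rot: [179.2, 14.6, 82.1]
ft_force: [0.1, 0.0, 0.3]
finger_gap: 12.8
```

```bash
python3 - <<'E'
from h import *
scoop_now(); print(r.sense()['joint_pos'].round(1))
s=snap('top','top9',(130,130,250,220),6)
scoop_goal(mel(0,-215,300),LIP,0,86)
E
```

```text
scoop o [567.9 108.4 303. ] rpy [-0.8 29.6 81.9] lip [573.6 148.  280.3] lip tray [  8.9 318.4] F [0.1 0.  0.3] t 12.57
[  8.6   3.9  74.2 -14.7 104.9  13. ]
tcp goal [545.9 -90.4 342.1] [180. -15.  86.]
delta m [-0.1213  0.0072  0.0765] rotvec [ 0.0102  0.5208 -0.0658] deg 30.1
```

View pics/top9.png

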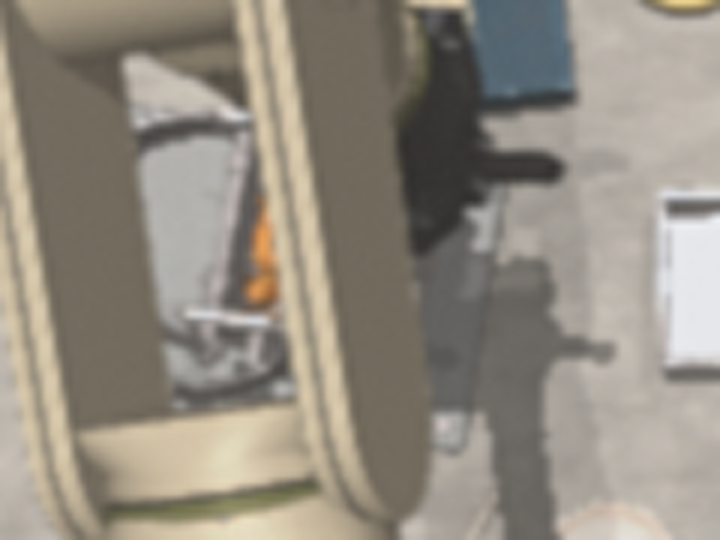

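Call:
jog_arm:
  targets:
    - [-0.02,0.001,0,0,0.1,-0.01,1]
    - [-0.045,0.003,0.01,0,0.2,-0.02,1]
    - [-0.07,0.004,0.03,0,0.32,-0.04,1]
    - [-0.095,0.006,0.055,0.01,0.42,-0.055,1]
    - [-0.121,0.007,0.076,0.01,0.52,-0.066,1]

```text
time: 13.03
tool_pos: [544.5, -87.7, 336.5]
tcp_rot: [-179.6, -14.9, 86.3]
ft_force: [1.3, 0.4, -2.3]
finger_gap: 12.9
```

```bash
python3 - <<'E'
from h import *
scoop_now(); print(r.sense()['joint_pos'].round(1))
s=snap('top','top10',(130,130,250,220),6);snap('wrist','w12')
scoop_goal([429.7,-93.4,60],[0,0,0],0,94.4)
E
```

```text
scoop o [551.4   9.1 294.3] rpy [ 0.4  0.1 86.4] lip [554.3  55.  294.2] lip tray [-14.4 226.4] F [ 1.3  0.4 -2.3] t 13.03
[-23.7   1.8  81.6  14.2 101.8 -17.8]
tcp goal [ 436.  -190.3  102.1] [180.  -15.   94.4]
delta m [-0.1582 -0.0937  0.1967] rotvec [ 0.0218  0.0006 -0.1541] deg 8.9
```

View pics/top10.png

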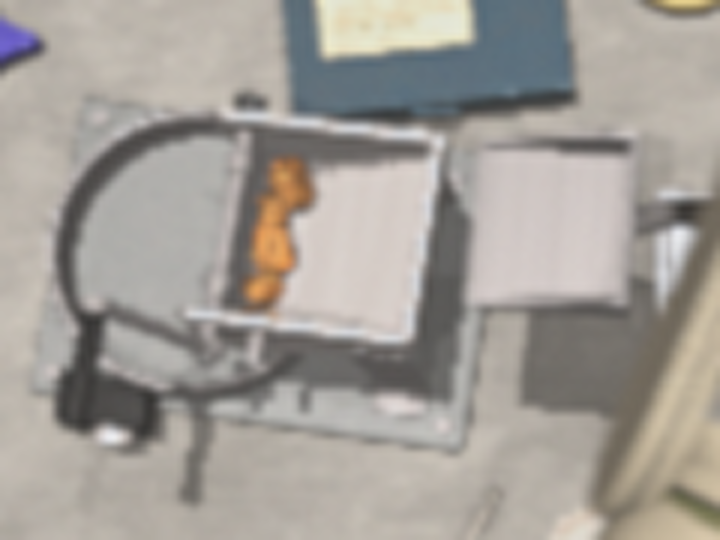

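View pics/w12.png

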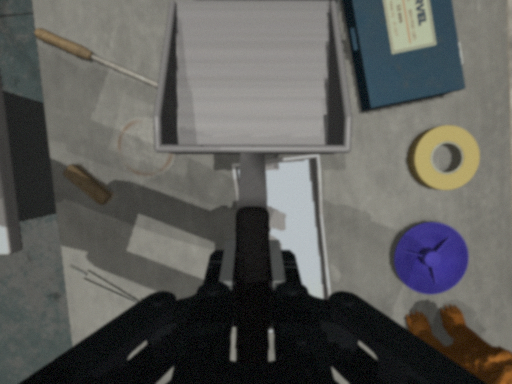

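Call:
jog_arm:
  targets:
    - [-0.158,-0.094,0.14,0.02,0,-0.154,1]
    - [-0.158,-0.094,0.14,0.02,0,-0.154,1]
    - [-0.158,-0.094,0.15,0.02,0,-0.154,1]
    - [-0.158,-0.094,0.16,0.02,0,-0.154,1]
    - [-0.158,-0.094,0.17,0.02,0,-0.154,1]

```text
time: 13.55
tool_pos: [456.3, -176.4, 168.5]
tcp_rot: [179.5, -14.6, 95.3]
ft_force: [0.6, -0.8, -1.0]
finger_gap: 12.9
```

```bash
python3 - <<'E'
from h import *
scoop_now(); 
scoop_goal([429.7,-93.4,30],[0,0,0],0,94.4)
E
```

```text
scoop o [449.1 -79.8 125.8] rpy [-0.5  0.4 95.2] lip [444.9 -34.  125.5] lip tray [-127.6  142.2] F [ 0.6 -0.8 -1. ] t 13.55
tcp goal [ 436.  -190.3   72.1] [180.  -15.   94.4]
delta m [-0.036  -0.0223  0.0901] rotvec [0.0045 0.0063 0.0153] deg 1.0
```

Call:
jog_arm:
  targets:
    - [-0.036,-0.022,0.09,0.004,0.006,0.015,1]
    - [-0.036,-0.022,0.09,0.004,0.006,0.015,1]
    - [-0.036,-0.022,0.09,0.004,0.006,0.015,1]
    - [-0.036,-0.022,0.09,0.004,0.006,0.015,1]
    - [-0.036,-0.022,0.09,0.004,0.006,0.015,1]

```text
time: 13.97
tool_pos: [436.9, -188.3, 72.8]
tcp_rot: [-179.9, -15.2, 94.4]
ft_force: [-0.2, -0.0, -0.9]
finger_gap: 12.6
```

```bash
python3 - <<'E'
from h import *
scoop_now(); 
scoop_goal([429.7,-93.4,1],[0,0,0],0,94.4)
E
```

```text
scoop o [430.6 -91.2  31. ] rpy [ 0.1 -0.2 94.4] lip [427.  -45.4  31.1] lip tray [-146.   131.6] F [-0.2 -0.  -0.9] t 13.97
tcp goal [ 436.  -190.3   43.1] [180.  -15.   94.4]
delta m [-0.0097 -0.0011  0.0281] rotvec [-0.0013 -0.003  -0.0001] deg 0.2
```

Call:
jog_arm:
  targets:
    - [-0.004,0,0.012,0,0,0,1]
    - [-0.007,0,0.022,0,0,0,1]
    - [-0.008,0,0.0285,0,0,0,1]
    - [-0.008,0,0.0285,0,0,0,1]
    - [-0.008,0,0.0285,0,0,0,1]

```text
time: 14.38
tool_pos: [437.9, -188.5, 43.3]
tcp_rot: [180.0, -15.1, 94.5]
ft_force: [0.3, -0.7, -1.1]
finger_gap: 12.5
```

```bash
python3 - <<'E'
from h import *
scoop_now()
E
```

```text
scoop o [431.5 -91.5   1.4] rpy [-0.  -0.1 94.5] lip [427.9 -45.7   1.6] lip tray [-145.1  131.3] F [ 0.3 -0.7 -1.1] t 14.38
```

Call:
jog_arm:
  targets:
    - [0,0,0.0015,0,0,0,1]
    - [0,0,0.0015,0,0,0,0.5]
    - [0,0,0.0015,0,0,0,0]
    - [0,0,0.0015,0,0,0,0]
    - [0,0,0.0015,0,0,0,0]

```text
time: 14.8
tool_pos: [438.0, -188.6, 42.3]
tcp_rot: [179.9, -15.1, 94.5]
ft_force: [-0.1, -0.8, -0.6]
finger_gap: 60.8
```

Call:
jog_arm:
  targets:
    - [0,0,0,0,0,0,0]
    - [0,0,-0.02,0,0,0,0]
    - [0,0,-0.05,0,0,0,0]
    - [0,0,-0.09,0,0,0,0]
    - [0,0,-0.13,0,0,0,0]

```text
time: 15.22
tool_pos: [439.5, -221.8, 168.1]
tcp_rot: [-179.9, -15.2, 94.4]
ft_force: [0.8, -0.9, 0.1]
finger_gap: 85.2
```

```bash
python3 - <<'E'
from h import *
print(r.sense()['tool_pos'],r.sense()['joint_pos'].round(1))
s=snap('side','side9',(160,60,320,270),3);snap('wrist','w13')
p=mel(-122,-4,273); print(p)
goal(p+[0,0,150],[180,0,180+MYAW])
E
```

```text
[ 439.46855256 -221.79931615  168.12673007] [-40.7   2.3  98.8  10.6  89.9 -46.2]
[462.46067351 276.92219569 273.        ]
delta m [ 0.5464  0.0595 -0.1133] rotvec [ 0.1827 -0.2072 -1.3595] deg 79.5
```

View pics/side9.png

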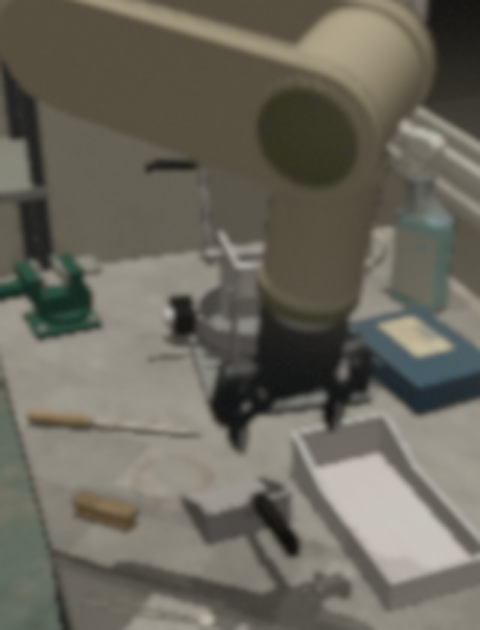

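View pics/w13.png

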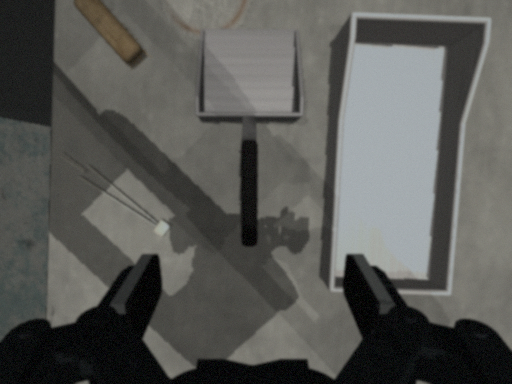

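```bash
python3 - <<'E'
from h import *
goal([438,230,400],[180,0,172.8])
E
```

```text
delta m [ 0.4972  0.0313 -0.1026] rotvec [ 0.1827 -0.2072 -1.3595] deg 79.5
```

Call:
jog_arm:
  targets:
    - [0.497,0.031,-0.103,0.183,-0.207,-1.36,0]
    - [0.497,0.031,-0.103,0.183,-0.207,-1.36,0]
    - [0.497,0.031,-0.103,0.183,-0.207,-1.36,0]
    - [0.497,0.031,-0.103,0.183,-0.207,-1.36,0]
    - [0.497,0.031,-0.103,0.183,-0.207,-1.36,0]

```text
time: 15.73
tool_pos: [438.1, -34.8, 261.9]
tcp_rot: [177.2, -8.6, 130.5]
ft_force: [1.3, 0.6, -0.5]
finger_gap: 85.4
```

```bash
python3 - <<'E'
from h import *
goal([438,230,400],[180,0,172.8]);print(r.sense()['joint_pos'].round(1))
E
```

```text
delta m [ 0.2199  0.1768 -0.0977] rotvec [ 0.1025 -0.1255 -0.7412] deg 43.5
[-17.1 -13.9 103.2   7.   96.5 -56.9]
```

Call:
jog_arm:
  targets:
    - [0.21,0.17,-0.098,0.1,-0.12,-0.73,0]
    - [0.21,0.17,-0.098,0.1,-0.12,-0.73,0]
    - [0.21,0.17,-0.098,0.1,-0.12,-0.73,0]
    - [0.21,0.17,-0.098,0.1,-0.12,-0.73,0]
    - [0.21,0.17,-0.098,0.1,-0.12,-0.73,0]

```text
time: 16.15
tool_pos: [439.9, 148.9, 361.3]
tcp_rot: [179.0, -1.4, 165.4]
ft_force: [1.4, -0.3, 1.0]
finger_gap: 85.4
```

```bash
python3 - <<'E'
from h import *
goal([438,230,400],[180,0,172.8]);print(r.sense()['joint_pos'].round(1))
E
```

```text
delta m [ 0.0232  0.0787 -0.0367] rotvec [ 0.0199 -0.024  -0.1291] deg 7.6
[ 11.1 -13.9  92.5   1.6 102.3 -63.9]
```

Call:
jog_arm:
  targets:
    - [0.021,0.07,-0.036,0.018,-0.022,-0.12,0]
    - [0.021,0.07,-0.036,0.018,-0.022,-0.12,0]
    - [0.021,0.07,-0.036,0.018,-0.022,-0.12,0]
    - [0.021,0.07,-0.036,0.018,-0.022,-0.12,0]

```text
time: 16.48
tool_pos: [438.8, 221.2, 399.0]
tcp_rot: [179.8, -0.1, 172.2]
ft_force: [0.3, 0.1, -0.3]
finger_gap: 85.1
```

```bash
python3 - <<'E'
from h import *
goal([445,275,390],[180,0,172.8]);print(r.sense()['joint_pos'].round(1)); s=snap('wrist','w14'); print(proj(s,mel(-122,-4,273)))
E
```

```text
delta m [0.0011 0.0541 0.0092] rotvec [ 0.0032 -0.0022 -0.011 ] deg 0.7
[ 20.6  -9.7  84.9   0.2 104.8 -61.5]
[318.25850288 197.44845979]
```

View pics/w14.png

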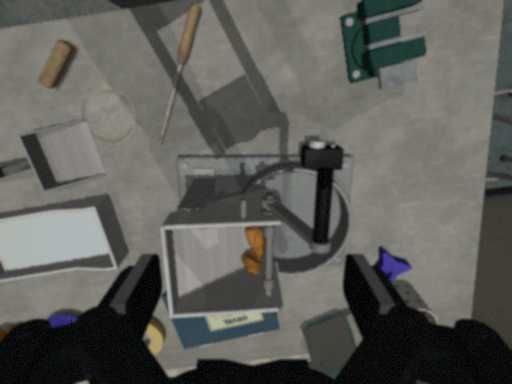

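Call:
jog_arm:
  targets:
    - [0.001,0.05,0.009,0.003,-0.002,-0.01,0]
    - [0.001,0.05,0.009,0.003,-0.002,-0.01,0]
    - [0.001,0.05,0.009,0.003,-0.002,-0.01,0]
    - [0.001,0.05,0.009,0.003,-0.002,-0.01,0]

```text
time: 16.87
tool_pos: [444.9, 267.6, 388.0]
tcp_rot: [-179.9, -0.2, 172.5]
ft_force: [0.2, -0.6, -0.4]
finger_gap: 85.7
```

```bash
python3 - <<'E'
from h import *
s=snap('wrist','w15'); print(proj(s,mel(-122,-4,273)),r.sense()['tool_pos'])
im=[]
for t,c in (('w14',(240,130,370,280)),('w15',(160,130,290,280))):
    im.append(cv2.convertScaleAbs(cv2.resize(load(t)['pixels'][c[1]:c[3],c[0]:c[2],::-1],None,fx=3,fy=3,interpolation=cv2.INTER_CUBIC),alpha=1.6))
cv2.imwrite('pics/bar.png',np.hstack(im))
E
```

```text
[267.26871566 202.58116986] [445.02672118 267.34123319 388.64124466]
```

View pics/bar.png

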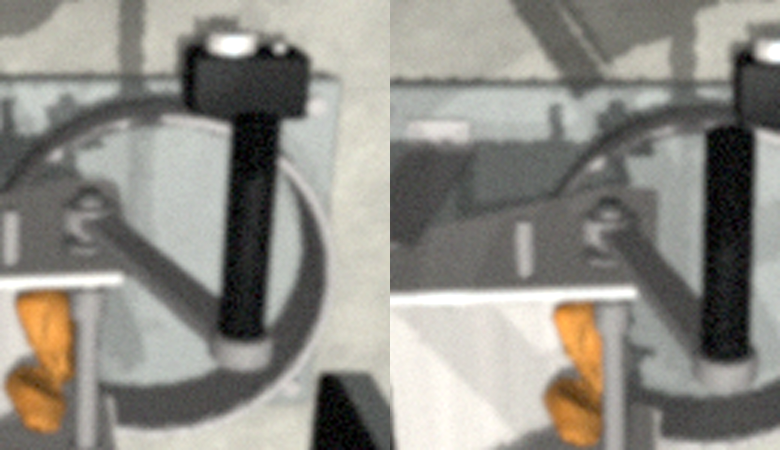

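```bash
python3 - <<'E'
from h import *
a,b=load('w14'),load('w15')
print('far',tri([(a,(240+241/3,130+340/3)),(b,(160+332/3,130+355/3))]))
for v in (105,110,115): print('near',v,tri([(a,(240+255/3,130+v/3)),(b,(160+340/3,130+128/3))]))
for z in (273,280): print(z,plane(b,(160+332/3,130+355/3),z).round(1),plane(b,(160+340/3,130+128/3),z).round(1),plane(a,(240+241/3,130+340/3),z).round(1))
# chute corner near-front at z188
print('mel axis',mel(-87,-4,273),mel(-157,-4,273))
E
```

```text
far (array([505.39043649, 274.79580096, 277.5865488 ]), [0.7, 0.7])
near 105 (array([435.17083901, 285.10645314, 272.06335555]), [1.5, 1.5])
near 110 (array([436.24508558, 285.16696522, 270.94845673]), [0.8, 0.8])
near 115 (array([437.17258901, 285.16798927, 270.35700646]), [0.1, 0.1])
273 [507.1 274.8 273. ] [436.5 285.1 273. ] [508.9 275.6 273. ]
280 [503.2 274.9 280. ] [434.5 284.9 280. ] [504.9 274.4 280. ]
mel axis [497.18468805 272.53553251 273.        ] [427.73665896 281.30885886 273.        ]
```

```bash
cat >> h.py <<'E'
B0=np.array([471.3,280,273.]); ym=np.array([-np.sin(np.radians(-7.6)),np.cos(np.radians(-7.6)),0])
PV=B0-ym*120*np.sin(np.radians(20))-[0,0,120*np.cos(np.radians(20))]
def bar(al): return PV+ym*120*np.sin(np.radians(al))+np.array([0,0,120*np.cos(np.radians(al))])
E
python3 - <<'E'
from h import *
print(PV)
goal(B0+[0,0,-19+70],[180,0,172.4])
E
```

```text
[465.87187805 239.31811826 160.23688551]
delta m [-0.0246  0.0161  0.0645] rotvec [-0.002  -0.0028  0.0007] deg 0.2
```

Call:
jog_arm:
  targets:
    - [-0.0246,0.016,0.02,-0.002,-0.003,0,0]
    - [-0.0246,0.016,0.064,-0.002,-0.003,0,0]
    - [-0.0246,0.016,0.064,-0.002,-0.003,0,0]
    - [-0.0246,0.016,0.064,-0.002,-0.003,0,0]

```text
time: 17.25
tool_pos: [469.7, 279.2, 321.9]
tcp_rot: [-179.8, -0.3, 172.4]
ft_force: [-0.2, -0.1, 1.1]
finger_gap: 85.0
```

```bash
python3 - <<'E'
from h import *
print(r.sense()['tool_pos'],r.sense()['tcp_rot'])
s=snap('wrist','w16'); print(proj(s,B0), proj(s,B0+[-34.6,5,0]))
goal(B0+[0,0,-19],[180,0,172.4])
E
```

```text
[469.7016734  279.22523769 321.89785698] [-179.81582195   -0.29634067  172.41598087]
[255.68581167 218.1159336 ] [256.45126021 166.29329686]
delta m [-0.0003 -0.0001  0.0717] rotvec [0.0003 0.0001 0.0006] deg 0.0
```

View pics/w16.png

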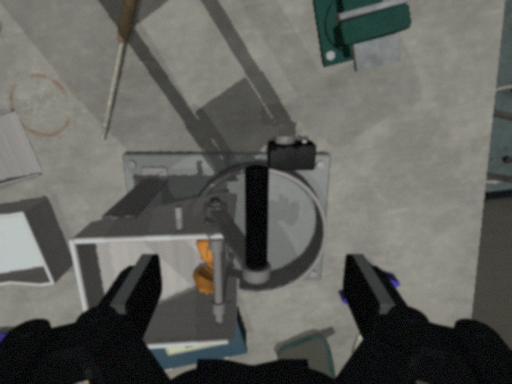

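Call:
jog_arm:
  targets:
    - [0,0,0.036,0,0,0,0]
    - [0,0,0.071,0,0,0,0]
    - [0,0,0.071,0,0,0,0]
    - [0,0,0.071,0,0,0,0.5]
    - [0,0,0.071,0,0,0,1]
  newtons: 40

```text
time: 17.72
tool_pos: [472.9, 282.0, 258.9]
tcp_rot: [179.8, 0.3, 172.5]
ft_force: [-0.3, 0.6, 1.1]
finger_gap: 64.0
```

Call:
jog_arm:
  targets:
    - [0,0,0,0,0,0,1]
    - [0,0,0,0,0,0,1]
    - [0,0,0,0,0,0,1]
    - [0,0,0,0,0,0,1]
    - [0,0,0,0,0,0,1]

```text
time: 18.13
tool_pos: [472.0, 281.5, 255.9]
tcp_rot: [179.9, 0.2, 172.5]
ft_force: [-0.1, -1.3, 6.1]
finger_gap: 13.5
```

```bash
python3 - <<'E'
from h import *
print(r.sense()['tool_pos'],r.sense()['ft_force'])
for al in (12,4,-4,-12,-20,-28,-36,-43,-45): print(al,end=' '); goal(bar(al)+[0,0,-19],[180,0,172.4])
E
```

```text
[471.98990871 281.54204443 255.88522664] [-0.13558267 -1.34548096  6.07789709]
12 delta m [ 0.0005 -0.0177 -0.0028] rotvec [0.002  0.0032 0.0018] deg 0.2
4 delta m [ 0.0005 -0.0343 -0.0051] rotvec [0.002  0.0032 0.0018] deg 0.2
-4 delta m [ 0.0006 -0.051  -0.0052] rotvec [0.002  0.0032 0.0018] deg 0.2
-12 delta m [ 0.0006 -0.0676 -0.0029] rotvec [0.002  0.0032 0.0018] deg 0.2
-20 delta m [ 0.0006 -0.0837  0.0017] rotvec [0.002  0.0032 0.0018] deg 0.2
-28 delta m [ 0.0007 -0.099   0.0085] rotvec [0.002  0.0032 0.0018] deg 0.2
-36 delta m [ 0.0007 -0.1132  0.0173] rotvec [0.002  0.0032 0.0018] deg 0.2
-43 delta m [ 0.0008 -0.1246  0.0266] rotvec [0.002  0.0032 0.0018] deg 0.2
-45 delta m [ 0.0008 -0.1276  0.0295] rotvec [0.002  0.0032 0.0018] deg 0.2
```

Call:
jog_arm:
  targets:
    - [0,-0.008,-0.001,0,0,0,1]
    - [0,-0.018,-0.003,0,0,0,1]
    - [0,-0.03,-0.0045,0,0,0,1]
    - [0,-0.042,-0.0055,0,0,0,1]
    - [0,-0.054,-0.005,0,0,0,1]

```text
time: 18.55
tool_pos: [465.2, 229.8, 262.0]
tcp_rot: [179.6, 0.3, 172.6]
ft_force: [-1.4, 8.2, 11.3]
finger_gap: 13.3
```

```bash
python3 - <<'E'
from h import *
print(r.sense()['tool_pos'],r.sense()['ft_force'])
s=snap('wrist','w17')
for al in (-12,-20,-28,-36,-43,-45): print(al,end=' '); goal(bar(al)+[0,0,-19],[180,0,172.4])
E
```

```text
[465.22022943 229.78063853 261.95849808] [-1.39173281  8.16331814 11.32254644]
-12 delta m [ 0.0007 -0.0137  0.0032] rotvec [0.0052 0.0044 0.0028] deg 0.4
-20 delta m [ 0.0007 -0.0298  0.0077] rotvec [0.0052 0.0044 0.0028] deg 0.4
-28 delta m [ 0.0008 -0.0451  0.0144] rotvec [0.0052 0.0044 0.0028] deg 0.4
-36 delta m [ 0.0009 -0.0593  0.0232] rotvec [0.0052 0.0044 0.0028] deg 0.4
-43 delta m [ 0.0009 -0.0707  0.0325] rotvec [0.0052 0.0044 0.0028] deg 0.4
-45 delta m [ 0.001  -0.0737  0.0354] rotvec [0.0052 0.0044 0.0028] deg 0.4
```

View pics/w17.png

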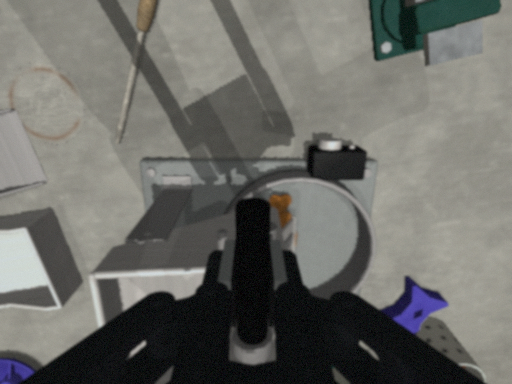

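Call:
jog_arm:
  targets:
    - [0,-0.014,0.003,0,0,0,1]
    - [0,-0.029,0.0075,0,0,0,1]
    - [0,-0.043,0.0135,0,0,0,1]
    - [0,-0.056,0.021,0,0,0,1]
    - [0,-0.068,0.03,0,0,0,1]

```text
time: 19.02
tool_pos: [456.6, 162.1, 231.3]
tcp_rot: [179.6, 0.3, 172.6]
ft_force: [-0.2, 6.5, 8.7]
finger_gap: 13.9
```

```bash
python3 - <<'E'
from h import *
st=r.sense();print(st['tool_pos'],st['ft_force'])
d=st['tool_pos']+[0,0,19]-PV; print(np.degrees(np.arctan2(d@ym,d[2])), np.hypot(d@ym,d[2]))
s=snap('wrist','w18'); snap('top','top11',(130,130,250,220),6)
for al in (-43,-45): print(al,end=' '); goal(bar(al)+[0,0,-19],[180,0,172.4])
E
```

```text
[456.55666242 162.06978038 231.25122074] [-0.20861111  6.46662988  8.66883759]
-40.83771568533558 118.97769881167206
-43 delta m [ 0.0009 -0.0023  0.001 ] rotvec [0.0032 0.0037 0.0012] deg 0.3
-45 delta m [ 0.0009 -0.0053  0.0039] rotvec [0.0032 0.0037 0.0012] deg 0.3
```

View pics/w18.png

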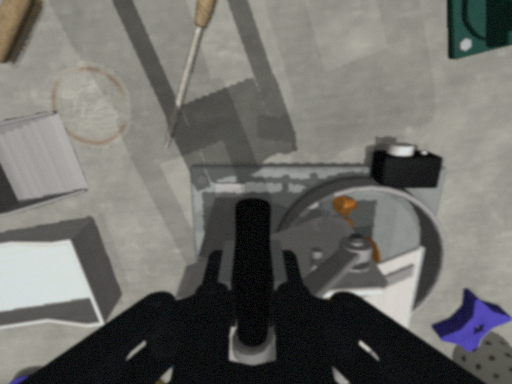

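View pics/top11.png

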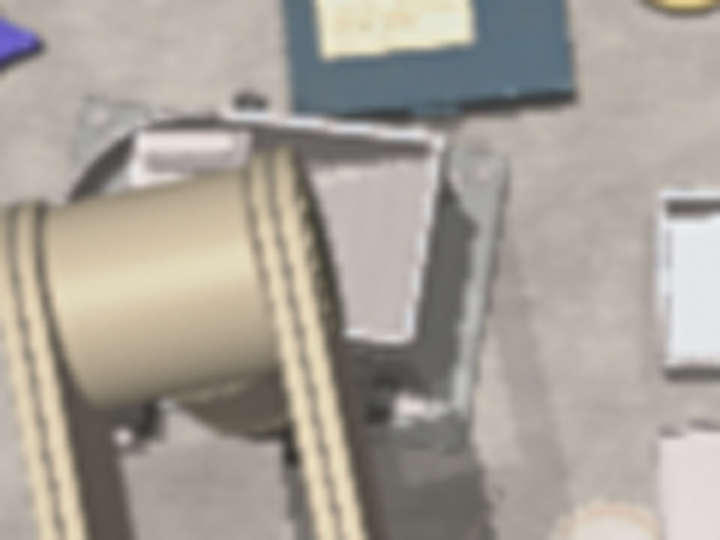

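Call:
jog_arm:
  targets:
    - [0,-0.003,0.002,0,0,0,1]
    - [0,-0.005,0.004,0,0,0,1]
    - [0,-0.005,0.004,0,0,0,1]

```text
time: 19.37
tool_pos: [456.2, 159.0, 228.8]
tcp_rot: [179.5, 0.3, 172.6]
ft_force: [-3.3, 14.5, 13.1]
finger_gap: 13.4
```

```bash
python3 - <<'E'
from h import *
st=r.sense();print(st['tool_pos'],st['ft_force'])
d=st['tool_pos']+[0,0,19]-PV; print(np.degrees(np.arctan2(d@ym,d[2])), np.hypot(d@ym,d[2]))
E
```

```text
[456.20680002 159.04282594 228.82349661] [-3.27037565 14.49565145 13.07383546]
-42.7091095446092 119.1967948217473
```

Call:
jog_arm:
  targets:
    - [0,-0.002,0.002,0,0,0,1]
    - [0,-0.002,0.002,0,0,0,1]
    - [0,-0.002,0.002,0,0,0,1]

```text
time: 19.62
tool_pos: [456.2, 158.7, 228.4]
tcp_rot: [179.3, 0.4, 172.7]
ft_force: [-7.2, 20.8, 23.1]
finger_gap: 13.8
```

```bash
python3 - <<'E'
from h import *
st=r.sense();print(st['tool_pos'],st['ft_force'])
d=st['tool_pos']+[0,0,19]-PV; print(np.degrees(np.arctan2(d@ym,d[2])), np.hypot(d@ym,d[2]))
snap('wrist','w19'); snap('side','side10',(160,70,320,260),3); snap('top','top12')
E
```

```text
[456.22836377 158.72283204 228.44051475] [-7.19962239 20.80479811 23.10776307]
-42.94513333859138 119.12959125283685
```

View pics/w19.png

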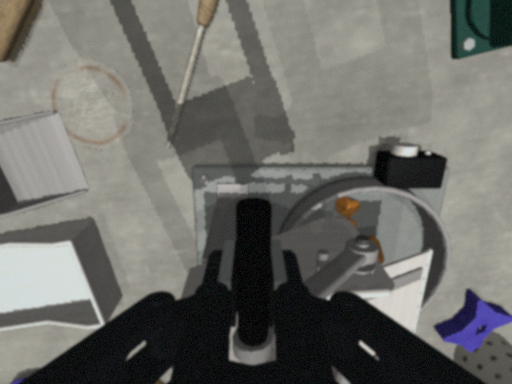

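View pics/side10.png

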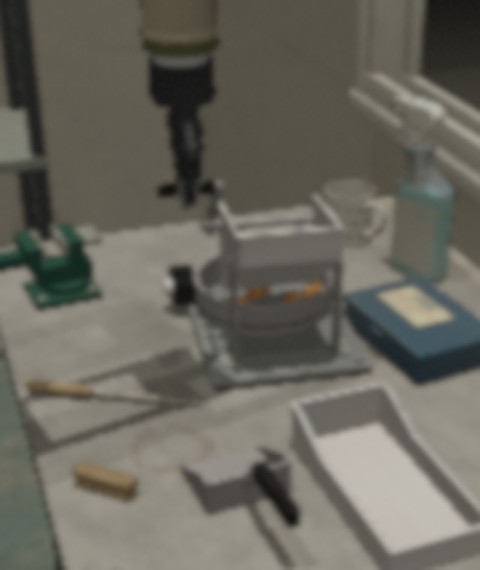

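View pics/top12.png

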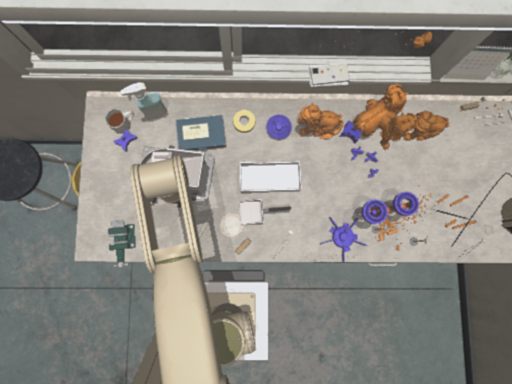

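Call:
jog_arm:
  targets:
    - [0,0.001,-0.0015,0,0,0,1]
    - [0,0.001,-0.0015,0,0,0,1]
    - [0,0.001,-0.0015,0,0,0,1]
    - [0,0.001,-0.0015,0,0,0,1]
    - [0,0.001,-0.0015,0,0,0,1]

```text
time: 20.18
tool_pos: [456.2, 158.9, 228.7]
tcp_rot: [179.4, 0.3, 172.7]
ft_force: [-4.3, 18.0, 15.3]
finger_gap: 13.9
```

```bash
python3 - <<'E'
from h import *
st=r.sense();print(st['tool_pos'],st['ft_force'],st['finger_gap'])
d=st['tool_pos']+[0,0,19]-PV; print(np.degrees(np.arctan2(d@ym,d[2])), np.hypot(d@ym,d[2]))
a=snap('side','side11'); b=snap('top','top13'); c=snap('wrist','w20')
im=[]
for s,q in ((a,(215,125,285,205)),(b,(130,135,220,215)),(c,(320,170,430,290))):
    i=s['pixels'][q[1]:q[3],q[0]:q[2],::-1]; im.append(cv2.convertScaleAbs(cv2.resize(i,(int(i.shape[1]*350/i.shape[0]),350),interpolation=cv2.INTER_CUBIC),alpha=1.3))
cv2.imwrite('pics/chk.png',cv2.resize(np.hstack(im),(800,int(350*800/np.hstack(im).shape[1]))))
for s,roi in ((a,(215,125,285,205)),(c,(300,170,450,290))):
    for ce,stt,_ in lumps(s,roi=roi): 
        p=plane(s,ce,30); print(ce.round(),stt[4],p.round(), round(float(np.linalg.norm(p[:2]-MO)),1))
E
```

```text
[456.18403925 158.91001407 228.67994625] [-4.29373712 17.98704395 15.27025387] 13.898549295041594
-42.803484623928924 119.18280835010307
[347. 206.] 349 [526. 261.  30.] 58.5
[377. 248.] 95 [585. 295.  30.] 29.9
```

View pics/chk.png

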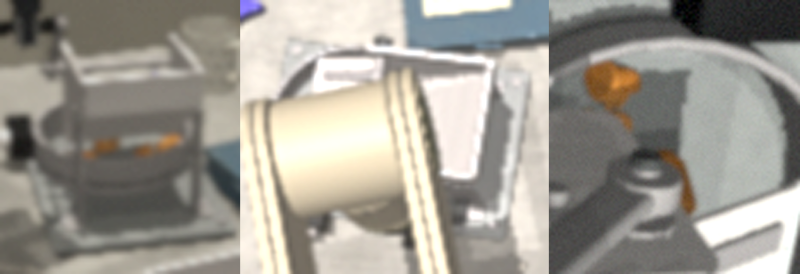

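```bash
python3 - <<'E'
from h import *
a=load('side11'); q=(222,150,280,180)
i=a['pixels'][q[1]:q[3],q[0]:q[2],::-1]; cv2.imwrite('pics/chk2.png',cv2.convertScaleAbs(cv2.resize(i,None,fx=13,fy=13,interpolation=cv2.INTER_CUBIC),alpha=1.5))
for p in (mel(0,-48,70),mel(0,0,20),mel(-60,-50,70),mel(60,-50,70),mel(-62,-50,90)): print(proj(a,p).round(1),((proj(a,p)-[222,150])*13).round())
E
```

```text
[249.1 164.7] [352. 192.]
[246.8 170.3] [322. 264.]
[234.6 166.4] [164. 213.]
[263.5 163.5] [540. 176.]
[234. 162.] [156. 156.]
```

View pics/chk2.png

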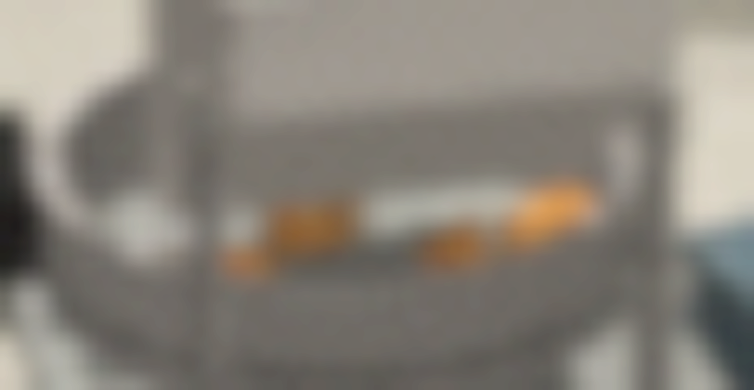

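```bash
python3 - <<'E'
from h import *
a=load('side11')
for u in ((245,262),(315,225),(455,245),(550,215)):
    p=plane(a,(222+u[0]/13,150+u[1]/13),35); print(p.round(), round(float(np.linalg.norm(p[:2]-MO-[6,2])),1))
print(r.sense()['ft_force']); print(r.hand_in())
E
```

```text
[552. 248.  35.] 42.7
[582. 265.  35.] 8.9
[619. 236.  35.] 42.9
[656. 246.  35.] 69.5
[-2.3844674  17.62903488 16.62390535]
the job is handed in; nothing more can be done
None
```

I charged the pot and handed the job in at about 20 s. The gripper is still pinching the crossbar with the gate held on its stop.

**What I did**
- One scoopful picked up all five lumps, and the tray was empty afterwards.
- I tipped them into the chute with the gate shut. The top view showed them lying behind the gate and the scoop empty.
- I laid the scoop back flat on the bench where it had been and let go of it.
- I pinched the crossbar, swung the arm back along its arc to the stop, and held it there. The violet cover was not touched.

**Last checks**
- **Gate:** the bar stood 42.8° past upright, against about 43° at the stop, which is roughly 1.1 rad open. The wrist force rose from about 11 N to about 31 N when I pressed further, with almost no movement, so it is on the stop. I then eased off to about 24 N.
- **Pot:** the side view shows four separate lumps in the pot, about 10 to 70 mm from its middle. The wrist view shows lumps lying inside it. I could not see the fifth lump at the end.
- **Chute:** the part of its floor I could see was empty, but the arm hid the area near the gate from above, so I could not confirm all of it is clear.

**Disagreements**
- My chute-based position for the melter put the crossbar about 9 mm off in x and 3 mm in y from where I measured it directly. I used the direct measurement for the grip.
- The scoop sat about 4 mm further back in the grip than I first worked out, and I corrected most of that (3 mm).

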